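# Wind a lab jack level with a deck and slide the bottle carrier across

### The job

Fit the loose crank on the lab jack's square shaft and wind the jack up until its plate is level with the top of the white raised deck beside it. Then push the bottle carrier across from the plate until it stands wholly on the deck, without lifting or tipping it. Leave the crank on the shaft and the plate level, and do not disturb the other things on the bench.

Things in the scene. Friction and masses are not known exactly. Their poses are not given: they have to be found in the camera images.
- jack: Lab jack, bolted down: steel base 150 x 150 x 10 mm, origin at the centre of its underside, z up. In its frame the plate is above the origin, the deck on the -y side, and at y = +180 mm a 46 mm square aluminium drive post with a round 42 mm collar, whose top is 75 mm above the bench; a low tube 26 mm high joins post and base.
- shaft_foot (a point): The middle of the foot of the square drive shaft, on the collar's top, 75 mm above the bench. The shaft is a 15 mm square steel bar standing up 33 mm from there (the last 6 mm are stepped down to 12 and 9 mm). z is up along the shaft; x and y are square to its flats and turn with the shaft.
- jack_shaft (a joint): Turn of the drive shaft in rad, positive clockwise seen from above. Clockwise raises the plate, 16 mm per full turn; range -1 to 17.5. It needs about 0.15 N m (about 2 N at the crank's grip), and holds the plate wherever it is left.
- plate_top (a point): Centre of the upper surface of the jack's plate, a steel plate 130 x 130 x 10 mm, sides parallel to the jack's axes; it rises and sinks straight. About 85 mm above the bench at the start.
- deck: Fixed white raised deck, 150 x 150 mm. Origin: centre of its upper surface, 107 to 121 mm above the bench; sides parallel to the jack's. Its +y edge faces the plate, with a 12 mm steel lip sloping 5 mm down to take small steps; a gap of some mm lies between lip and plate. Along its far (-y) edge, 75 mm from its centre, runs a rim 8 mm high.
- carrier: Grey plastic tray with four small amber bottles fixed in it, 0.5 kg, loose on the jack's plate. Tray 90 mm along its x, 80 mm along its y, walls 32 mm high, bottle tops at 62 mm. Origin at the centre of its underside, z up; its axes are roughly those of the jack.
- crank: Loose dark steel crank, 0.29 kg, standing on its hub on the bench to the robot's left. Hub 38 x 38 mm, 40 high, with a 17 mm square socket right through, sides parallel to the hub's. Origin: centre of the hub's underside, z up. The arm, 18 mm wide, leaves along +x at 30 to 38 mm height. Fully fitted, the hub stands on the collar (origin at shaft_foot); any of the four ways round will do.
- knob_mid (a point): The middle of the crank's upright grip, a black cylinder 21 mm across and 38 mm long, 70 mm from the hub's axis along the crank's +x, this point 60 mm above the crank's origin; the grip spans 40 to 78 mm there. The grip spins freely about its own upright axis, so it can be held while the crank goes round.
- beaker: Glass beaker, a bystander, 66 mm across and 85 mm high; origin under its centre.
- amber_bottle: Amber bottle, a bystander, 60 mm across and 150 mm high; origin under its centre.
- wash_bottle: White wash bottle, a bystander, 60 mm across and 165 mm high; origin under its centre.
- spatula: Lab spatula lying flat, a bystander, 170 mm long along its x; origin under its middle.
- dish: White ceramic dish, a bystander, 90 mm across and 28 mm high; origin under its centre.
- small_jar: Small glass jar, a bystander, 48 mm across and 60 mm high; origin under its centre.
- timer: White bench timer, a bystander, 60 x 70 x 22 mm; origin under its centre.
Things that resemble listed ones, but are neither listed nor needed, are in the scene too. What is shaped like the crank but orange, red or yellow is not meant.

How it is judged:
On the way, in this order (a step that is already met when the one before it is completed fails the run):
1. the crank is fitted fully on the square shaft (distance between crank and shaft_foot below 0.006 m and angle between crank's own z axis and vertical below 0.15 rad), for 0.2 s.
2. the plate is wound level with the deck (within 4 mm), with the crank on the shaft and the carrier still on the plate (z of plate_top in the frame of deck between -0.004 and 0.004 m and distance between crank and shaft_foot below 0.012 m and horizontal distance between carrier and plate_top below 0.04 m), for 0.3 s.
At the end, for the whole second after the job is handed in: Carrier flat, at rest and wholly on the deck (centre within 32 mm of the deck's in x; in y up to 37 mm towards the plate, 42 mm towards the rim); plate level with the deck within 4 mm; crank on the shaft, within 12 mm of fully fitted, at rest (x of carrier in the frame of deck between -0.032 and 0.032 m and y of carrier in the frame of deck between -0.042 and 0.037 m and z of carrier in the frame of deck between -0.004 and 0.004 m and angle between carrier's own z axis and vertical below 0.06 rad and linear speed of each of carrier, crank below 0.02 m/s and z of plate_top in the frame of deck between -0.004 and 0.004 m and distance between crank and shaft_foot below 0.012 m); the robot touches nothing.
It fails at once if the carrier is lifted (over 20 mm above both plate and deck, or over 12 mm above the plate while still below the deck) or tipped (over 0.3 rad) ((z of carrier in the frame of plate_top above 0.02 m and z of carrier in the frame of deck above 0.02 m) or (z of carrier in the frame of plate_top above 0.012 m and z of carrier in the frame of deck below -0.008 m) or angle between carrier's own z axis and vertical above 0.3 rad).
It fails at once if a bystander is moved more than 40 mm (distance of any of beaker, amber_bottle, wash_bottle, spatula, dish, small_jar, timer from where it was at the start of the episode above 0.04 m).
It also fails if it takes over 72 s, if anything falls off the work surface, if the arm or the gripper's body presses on something with over 40 N, if the wrist force passes 120 N, or if a joint passes its speed limit or range.

### The arm

A 6-joint arm with a two-finger parallel gripper is mounted at the origin on the work surface. World frame = base frame: x ahead of the robot, y to its left, z up, the work surface at z = 0. Lengths are in m, angles in rad, forces in N, time in s.
With the tool pointing down it reaches from about 0.35 to 0.775 m from the base axis. Payload 7.3 kg.
Tool frame: the origin (TCP) lies between the finger pads; the fingertips stand robot.tcp_to_tips ahead of it and the grasp point (between the pads) lies 2 mm behind it (robot.tcp_to_tips is the distance from the TCP to the fingertips, in m); y points along the fingers, x is the direction in which the jaws open and shut, and the axes are right-handed (so a half turn about y gives the same grasp; the last joint's range is limited). The gripper opens to 92 mm and grips with 3 to 60 N. Pads are 19 mm wide; open, the fingers measure 130 mm over their backs; the gripper's body (75 mm by 190 mm) begins 47 mm behind the grasp point.
Start: joints at [-1.483, 0.342, 1.524, -0, 1.275, -0.146], TCP at [0.122, -0.511, 0.244] pointing down, gripper open.
Joint ranges: [-2.53, 2.53], [-0.77, 2.02], [0.04, 2.7], [-1, 4.14], [0.28, 2.66], [-3.11, 3.11]. Speed limits (rad/s): [2.57, 2.57, 3.14, 3.14, 3.14, 3.14].

### API

Orientations are given as [roll, pitch, yaw] about the fixed x, y, z axes, in that order (R = Rz(yaw) Ry(pitch) Rx(roll)).
In Python, from cell import status, read_camera, get_calibration, robot gives the robot as it stands.
- The arm moves only by the shell command python3 -m creep 'ROWS' [FORCE]. ROWS is JSON, a list of rows, each an object of numbers: "dx", "dy", "dz": the shift along the tool's x, y, z in m; "rx", "ry", "rz": the turn, a rotation vector about the tool's x, y, z in rad; "gripper": the opening, from 0 (shut) to 1 (fully open). A call has 1 to 20 rows; each row is the pose to reach, as a shift and turn from the pose commanded when the call began, along the tool's axes at that moment; what a row does not reach only later rows make up. A row lasts 1/8 s, in which the tool goes at most 62.5 mm and 10.7 degrees, less where a joint would pass 70% of its speed; a pose out of reach is approached as far as the arm can. A call with a gripper value outside its range is refused whole. The fingers move at their own pace and stop on an object; FORCE is the grip in N (left out, the last holds). Time passes only in rows, so rows that repeat a pose let the fingers close. It gives the time, the measured TCP pose, the force and the opening at its end, in the units of the state.
- status.observe(): the state, without advancing time (a new reading comes with each control period).
- read_camera(name): name is "side" or "top"; returns (picture, depth): 384x512x3 uint8, red, green, blue; 384x512 float32, m along the optical axis (not along the pixel's ray), 0 where there is no reading.
- get_calibration(name): a dict with "fx", "fy", "cx", "cy" (pixels), "D" ([k1, k2, p1, p2, k3] as OpenCV has them; the pictures are not rectified), "xyz" and "rotation" of the camera in the world. Camera axes: x right, y down, z forward; pixel columns grow to the right and rows downward; lengths in m; the calibration is good to about 2 mm. A picture is of the moment at which its call begins. get_calibration takes no time and is no camera call.
- robot.hand_in(): hands the job in, once; it reports no verdict.
The state is a dict: "time": time; "qpos": joint angles; "qvel": joint speeds; "joint_efforts": joint torques, N m; "tool_pos": TCP position; "tool_rot": TCP orientation; "contact_force": force on the tool from outside, world axes, zero at the start; "torque": the same for the moment, N m; "opening": finger opening in m.
Only numpy, scipy, OpenCV 4.12 (cv2) and the standard library are available. Lean on these libraries where they do the work, as an engineer would, in place of code of your own. Each camera call takes 0.05 s, during which the arm holds its last target.

## Working session

There is one attempt and no reset: what is moved stays moved. The work goes in short steps, Python scripts to look and compute and a shell command to move; the robot and the scene stay as the last step left them, time stands still between calls to the robot, and variables do not carry over. Pictures are saved under pics/ and viewed, and the job is handed in when it is done.

```bash
ls; mkdir -p pics; python3 - <<'E'
from cell import status, read_camera, get_calibration, robot
import cv2,numpy as np
print(status.observe()); print(robot.tcp_to_tips)
for n in("side","top"):
    p,d=read_camera(n); np.savez(f"{n}0.npz",p=p,d=d); c=get_calibration(n); print(n,c)
    cv2.imwrite(f"pics/{n}0.png",cv2.resize(p[:,:,::-1],(800,600),interpolation=cv2.INTER_CUBIC))
E
```

```text
pics
{'time': 0.0, 'qpos': array([-1.48296821e+00,  3.42701719e-01,  1.52507209e+00,  7.89908513e-06,
        1.27539260e+00, -1.45978291e-01]), 'qvel': array([0.00098518, 0.00059081, 0.00033708, 0.00023099, 0.0010687 ,
       0.00187947]), 'joint_efforts': array([-1.67695100e-03, -4.31242025e+01, -2.44223410e+01,  7.15413317e-02,
        5.57461591e-02, -1.24529652e-04]), 'tool_pos': array([ 0.12163216, -0.51029973,  0.24303663]), 'tool_rot': array([-1.57055994e+00,  1.55591331e-03, -1.33699205e+00]), 'contact_force': array([ 0.47968584,  0.0198089 , -0.02148321]), 'torque': array([-0.02106379,  0.04232218,  0.00221152]), 'opening': 0.09186933681825703}
0.017
side {'fx': 434.7359573281356, 'fy': 434.7359573281356, 'cx': 260.3430187896711, 'cy': 191.53956689077322, 'D': array([-0.13715644,  0.        ,  0.        ,  0.        ,  0.        ]), 'xyz': array([0.37200679, 0.95919449, 0.93772335]), 'rotation': array([-2.28876908,  0.02193484, -3.027065  ])}
top {'fx': 370.78593148586907, 'fy': 370.78593148586907, 'cx': 250.28806955303872, 'cy': 195.13443340292784, 'D': array([0.01060972, 0.        , 0.        , 0.        , 0.        ]), 'xyz': array([0.40677563, 0.0196749 , 1.21566716]), 'rotation': array([-3.05843427,  0.00374946, -1.58014751])}
```

View pics/top0.png

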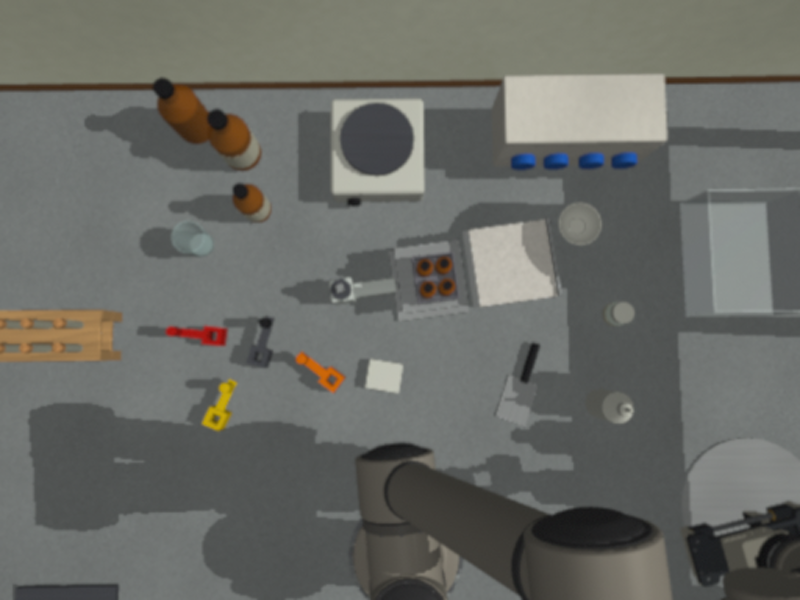

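View pics/side0.png

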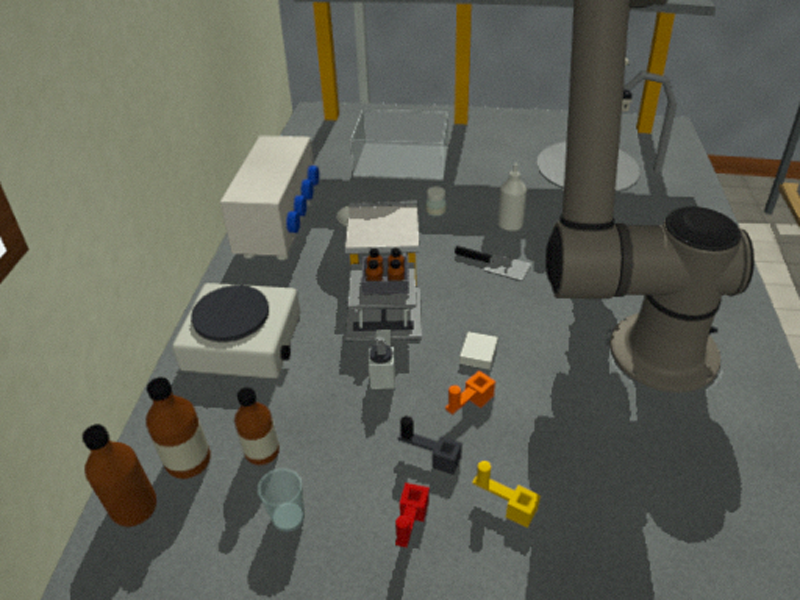

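```bash
cat > h.py <<'E'
import numpy as np,cv2
from scipy.spatial.transform import Rotation as Ro
from cell import status, read_camera, get_calibration, robot
def K(c): return np.array([[c['fx'],0,c['cx']],[0,c['fy'],c['cy']],[0,0,1]])
def ray(n,uv):
    c=get_calibration(n); uv=np.array(uv,float).reshape(-1,1,2)
    q=cv2.undistortPoints(uv,K(c),c['D']).reshape(-1,2)
    R=Ro.from_euler('xyz',c['rotation']).as_matrix()
    return c['xyz'],np.c_[q,np.ones(len(q))]@R.T
def onz(n,uv,z):
    o,d=ray(n,uv); return o+d*((z-o[2])/d[:,2])[:,None]
def cloud(n,d):
    v,u=np.mgrid[:384,:512]; o,r=ray(n,np.c_[u.ravel(),v.ravel()])
    P=o+r*d.ravel()[:,None]; P[d.ravel()==0]=np.nan
    return P.reshape(384,512,3)
def proj(n,P):
    c=get_calibration(n); R=Ro.from_euler('xyz',c['rotation']).as_matrix()
    q=(np.atleast_2d(P)-c['xyz'])@R
    return cv2.projectPoints(q,np.zeros(3),np.zeros(3),K(c),c['D'])[0].reshape(-1,2)
def crop(n,p,u0,u1,v0,v1,s,name):
    cv2.imwrite(f"pics/{name}.png",cv2.resize(p[v0:v1,u0:u1,::-1],None,fx=s,fy=s,interpolation=cv2.INTER_NEAREST))
E
python3 - <<'E'
from h import *
for n,b in(("side",(190,300,120,310)),("top",(130,370,130,280))):
    z=np.load(n+"0.npz"); P=cloud(n,z['d'])
    np.set_printoptions(precision=4,suppress=True)
    # bench height check
    if n=="top":
        crop(n,z['p'],130,290,160,280,5,"topc"); crop(n,z['p'],200,370,130,220,4,"topj")
        for uv in [(140,250),(300,230),(325,170),(330,150),(310,165),(167,229),(219,185),(267,160),(262,187),(285,197)]: print(n,uv,P[uv[1],uv[0]])
    else:
        crop(n,z['p'],215,300,120,260,4,"sidej"); crop(n,z['p'],230,350,220,340,5,"sidec")
        for uv in [(300,200),(245,145),(240,152),(260,140),(243,222),(235,190)]: print(n,uv,P[uv[1],uv[0]])
E
```

```text
side (300, 200) [ 0.3839 -0.0745  0.001 ]
side (245, 145) [ 0.5746 -0.2019  0.1147]
side (240, 152) [ 0.586  -0.1659  0.1116]
side (260, 140) [ 0.5289 -0.2362  0.1137]
side (243, 222) [0.5337 0.1311 0.0935]
side (235, 190) [ 0.5788 -0.0088  0.0851]
top (140, 250) [0.3329 0.3821 0.0042]
top (300, 230) [ 0.3925 -0.1377  0.0004]
top (325, 170) [ 0.5728 -0.2025  0.1089]
top (330, 150) [ 0.6333 -0.2189  0.11  ]
top (310, 165) [ 0.5877 -0.157   0.1136]
top (167, 229) [ 0.3998  0.2966 -0.0012]
top (219, 185) [0.5309 0.117  0.105 ]
top (267, 160) [ 0.6103 -0.0298  0.0793]
top (262, 187) [ 0.5256 -0.0131  0.0858]
top (285, 197) [ 0.5002 -0.09    0.0086]
```

View pics/topc.png

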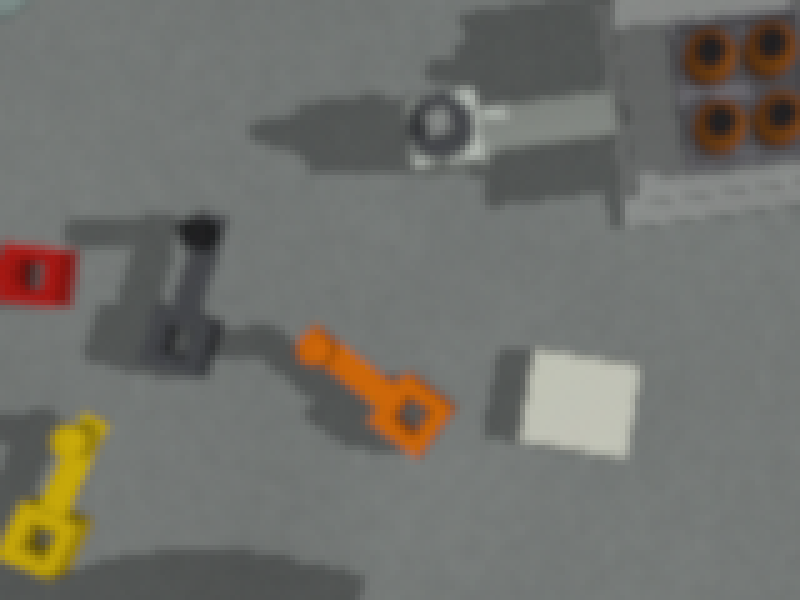

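View pics/topj.png

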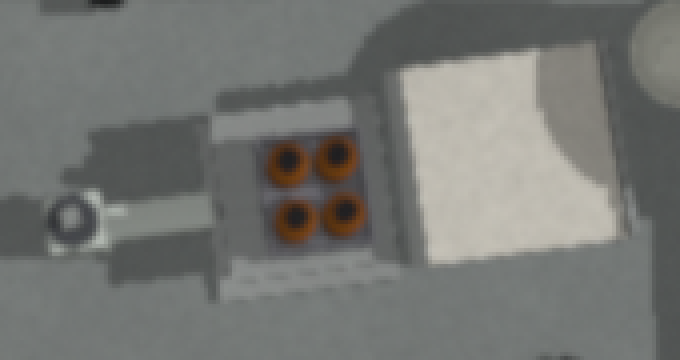

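View pics/sidej.png

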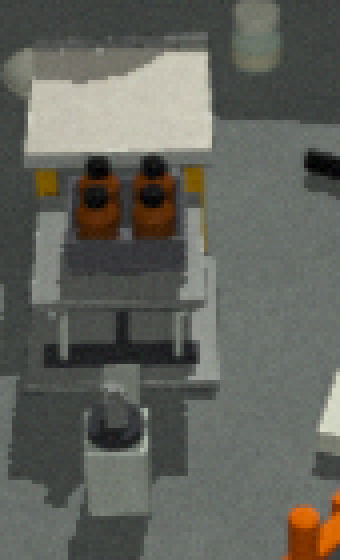

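View pics/sidec.png

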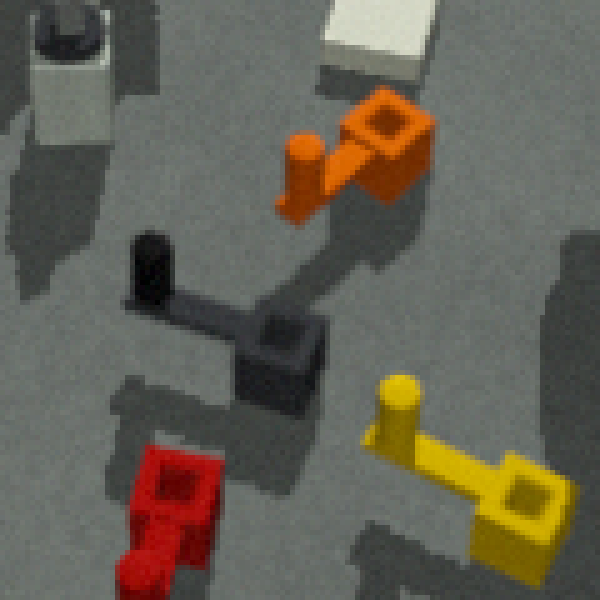

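```bash
python3 - <<'E'
from h import *
np.set_printoptions(precision=4,suppress=True)
cl={}
for n in("side","top"):
    z=np.load(n+"0.npz"); P=cloud(n,z['d']); cl[n]=P,z['p'].astype(int)
    ok=(P[...,0]>.36)&(P[...,0]<.50)&(P[...,1]>.2)&(P[...,1]<.31)
    p=z['p'].astype(int); sat=p.max(2)-p.min(2)
    k=ok&(P[...,2]>.018)&(sat<35)&(p.max(2)<95)
    print(n,"bench z",np.nanmedian(P[...,2][ok&(P[...,2]<.015)]))
    hub=k&(P[...,2]<.046)&(P[...,2]>.032)
    print("hub/arm top n",hub.sum(),"z",np.median(P[hub][:,2]))
    print("knob", np.median(P[k&(P[...,2]>.06)],0),(k&(P[...,2]>.06)).sum())
    # color hub mask on plane z=.04
    v,u=np.nonzero(k); Q=onz(n,np.c_[u,v],.04)
    for a,b in zip(np.c_[u,v],Q): pass
    rect=cv2.minAreaRect(Q[(P[v,u,2]<.05)&(Q[:,0]<.425)][:,:2].astype(np.float32)*1000); print("rect",rect)
# hand corners
tc=np.array([(160,308),(222,322),(210,377),(146,365)])/5+[130,160]-.5
print("top hub corners",onz("top",tc,.04)[:,:2], onz("top",tc,.04).mean(0))
print("socket", onz("top",np.array([[182,341]])/5+[130,160]-.5,.04))
print("knobtop", onz("top",np.array([[201,231]])/5+[130,160]-.5,.078))
sc=np.array([(251,303),(330,318),(314,362),(235,350)])/5+[230,220]-.5
print("side hub corners",onz("side",sc,.04)[:,:2],onz("side",sc,.04).mean(0))
print("side knob top",onz("side",np.array([[152,241]])/5+[230,220]-.5,.078))
# shaft / deck / plate
print("shaft tip top",onz("top",np.array([[438,120]])/5+[130,160]-.5,.108),"collar",onz("top",np.array([[439,126]])/5+[130,160]-.5,.075))
print("side shaft tip",onz("side",np.array([[122,383]])/4+[215,120]-.5,.108),"collar",onz("side",np.array([[115,427]])/4+[215,120]-.5,.075))
dc=np.array([(400,70),(598,42),(622,238),(428,264)])/4+[200,130]-.5
D=onz("top",dc,.114); print("deck top",D,D.mean(0))
ds=np.array([(33,80),(208,78),(212,152),(25,152)])/4+[215,120]-.5
D=onz("side",ds,.114); print("deck side",D,D.mean(0))
for n in cl:
    P,p=cl[n]; c=np.array([.583,-.19])
    m=(np.hypot(P[...,0]-c[0],P[...,1]-c[1])<.055)&(P[...,2]>.09)
    print(n,"deck z",np.median(P[m][:,2]),P[m][:,2].std(),m.sum())
    c=np.array([.556,.01]);m=(abs(P[...,1]-.02)<.012)&(abs(P[...,0]-.55)<.055)&(P[...,2]>.065)&(P[...,2]<.1)
    print(n,"plate z",np.median(P[m][:,2]),P[m][:,2].std(),m.sum())
E
```

```text
side bench z -9.471436267083355e-05
hub/arm top n 271 z 0.03892224937096167
knob [0.4696 0.2815 0.0756] 75
rect ((402.49365234375, 299.39984130859375), (44.787845611572266, 48.374996185302734), 0.06934065371751785)
top bench z -0.0005281477718550587
hub/arm top n 201 z 0.03820068219497563
knob [0.4704 0.2732 0.0766] 40
rect ((401.6414489746094, 289.0645446777344), (41.27706527709961, 40.892818450927734), 89.44184112548828)
top hub corners [[0.4251 0.3049]
 [0.4159 0.2656]
 [0.3813 0.2728]
 [0.3893 0.3133]] [0.4029 0.2891 0.04  ]
socket [[0.4041 0.2907 0.04  ]]
knobtop [[0.4715 0.271  0.078 ]]
side hub corners [[0.4204 0.2775]
 [0.3797 0.2832]
 [0.3861 0.3111]
 [0.426  0.3076]] [0.4031 0.2949 0.04  ]
side knob top [[0.4711 0.2725 0.078 ]]
shaft tip top [[0.5352 0.1224 0.108 ]] collar [[0.5353 0.1249 0.075 ]]
side shaft tip [[0.5292 0.1191 0.108 ]] collar [[0.5342 0.1294 0.075 ]]
deck top [[ 0.6427 -0.1266  0.114 ]
 [ 0.6624 -0.276   0.114 ]
 [ 0.514  -0.2892  0.114 ]
 [ 0.4959 -0.1445  0.114 ]] [ 0.5787 -0.2091  0.114 ]
deck side [[ 0.6541 -0.2287  0.114 ]
 [ 0.5078 -0.2434  0.114 ]
 [ 0.4939 -0.1406  0.114 ]
 [ 0.6421 -0.1281  0.114 ]] [ 0.5745 -0.1852  0.114 ]
side deck z 0.11225975394748211 0.0017507795411818093 511
side plate z 0.08109280644939587 0.004137305868793406 76
top deck z 0.11187190871746999 0.002115331470828124 1049
top plate z 0.083476400203923 0.0017562727906766196 27
```

```bash
python3 - <<'E'
from h import *
for n,(u0,u1,v0,v1) in(("side",(232,258,208,252)),("top",(205,235,170,200))):
    p=np.load(n+"0.npz")['p'][v0:v1,u0:u1,::-1].astype(float)
    p=np.clip((p-30)*1.3,0,255).astype(np.uint8)
    cv2.imwrite(f"pics/{n}sh.png",cv2.resize(p,None,fx=14,fy=14,interpolation=cv2.INTER_NEAREST))
p=np.load("top0.npz")['p'].mean(2).astype(int); print(p[175:194,210:228])
p=np.load("side0.npz")['p'].mean(2).astype(int); print(p[209:236,234:254])
E
```

```text
[[116 117 118 117 112 100  90  87  86  86  84  84  83  83  84  83  82  82]
 [118 118 118 119 117 111 103  98  97  95  91  91  94  95  90  84  82  83]
 [119 117 117 117 116 115 111 105 103 104 106 116 128 129 116  94  84  83]
 [115 112 114 114 110 107 103  95  91 100 118 142 161 165 150 111  87  84]
 [106 109 113 109  98  91  87  80  77  85 107 137 163 176 167 126  93  85]
 [ 98 112 115 102  84  76  78  79  81  78  83 104 135 162 167 137 105  99]
 [ 96 110 103  84  72  77  89  98 100  88  75  79 100 133 155 147 131 134]
 [ 95 102  85  68  73  93 111 122 121 107  81  72  79 104 138 155 153 163]
 [ 92  92  71  61  80 107 127 132 131 117  86  72  72  89 128 157 152 156]
 [ 87  82  63  57  75 105 127 133 129 115  92  74  71  84 122 154 144 137]
 [ 83  76  60  54  66  96 123 130 124 109  92  76  71  81 117 147 140 132]
 [ 81  75  62  56  62  89 114 115 109  93  79  71  71  82 120 151 141 132]
 [ 81  80  74  64  64  79  94  88  83  76  71  69  72  88 130 161 147 135]
 [ 82  88  91  78  69  72  75  72  71  71  70  71  78 105 146 170 155 141]
 [ 85  95 105  93  78  72  71  71  71  72  74  81 
[... 1921 characters left out ...]
  75 126
   75  63]
 [ 62  73  96  44  47  38  29  28  29  28  28  34  52  59  49  34  68 130
   74  62]
 [ 65  75  92  44  31  29  27  27  39  32  26  42  52  42  32  33  92 166
   83  61]
 [ 63  75 120  81  37  32  31  33  34  31  35  30  30  32  39  62 125 169
   85  64]
 [ 69  70 107 103  85  53  39  32  34  30  34  34  33  46  77 108 138 169
   87  71]
 [ 61  66 106 112 108 107  87  75  61  68  66  83  89 115 117 129 179 158
   79  59]
 [ 67  78 125 145 140 138 141 135 137 141 140 144 144 144 142 139 148 123
   78  67]
 [ 64  73 107 121 117 119 123 116 114 113 121 119 118 120 121 115 116 106
   79  59]
 [ 63  73 108 116 116 114 116 111 115 111 116 114 115 118 117 113 110 103
   82  60]]
```

View pics/sidesh.png

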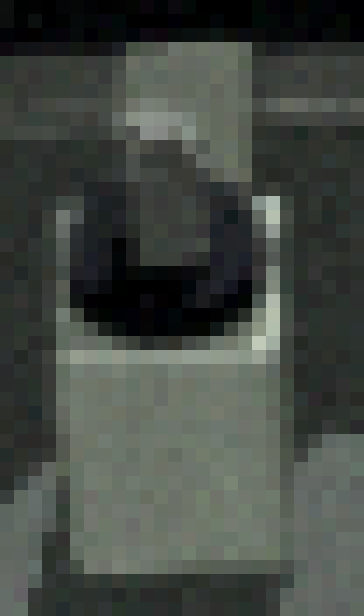

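View pics/topsh.png

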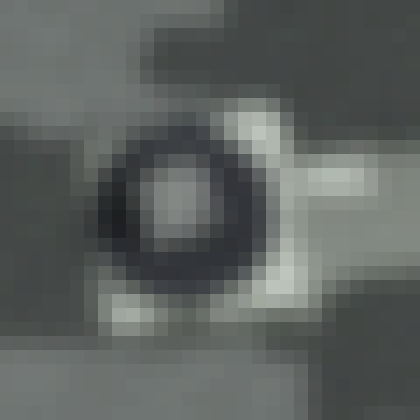

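```bash
python3 - <<'E'
from h import *
np.set_printoptions(precision=4,suppress=True,linewidth=150)
A={}
for n in("side","top"):
    A[n]=np.mean([read_camera(n)[0].astype(float) for _ in range(6)],0)
    np.save(n+"avg.npy",A[n])
s=A["side"].mean(2); print(s[216:230,238:250].round().astype(int))
# foot edge subpixel per column, level halfway
pts=[]
for c in range(241,248):
    col=s[222:230,c]; g=np.diff(col); i=np.argmin(g); hi=col[max(i-2,0):i+1].max(); lo=col[i+1:i+3].min(); L=(hi+lo)/2
    j=[k for k in range(i-1,i+2) if col[k]>=L>col[k+1]]
    if j: j=j[0]; r=222+j+(col[j]-L)/(col[j]-col[j+1]); pts.append((c,r)); print(c,round(r,2),hi,lo)
P=onz("side",pts,.075); print(P[:,:2])
for a,b in((1,5),(0,5),(1,4)):
    if b<len(P): d=P[a]-P[b]; print("angle",np.degrees(np.arctan2(d[1],d[0])))
# tip: bright top & face shading; top view contour
t=A["top"].mean(2)[172:196,206:232]; f=16
T=cv2.resize(t,None,fx=f,fy=f,interpolation=cv2.INTER_CUBIC)
for lv in(95,100,105,110,115,120):
    m=(T>lv).astype(np.uint8); nl,lab=cv2.connectedComponents(m)
    l=lab[int((185-172+.5)*f),int((217-206+.5)*f)]
    q=np.argwhere(lab==l)[:,::-1]
    if l==0 or len(q)>60*f*f: print(lv,"no",len(q)/f/f);continue
    w=onz("top",(q+.5)/f-.5+[206,172],.105)[:,:2]; cen=w.mean(0); z=(w-cen)@[1,1j]
    r=cv2.minAreaRect((w*1e4).astype(np.float32))
    print(lv,len(q)/f/f,cen,"4th moment angle",np.degrees(np.angle((z**4).sum()*-1)/4),abs((z**4).mean())/np.mean(abs(z)**4),r)
E
```

```text
[[ 82  83 106 134 140 139 132 123 109 108 107 101]
 [ 74  80  93  94 134 130 119 140 112 106 109 100]
 [ 63  64  72  91  86  79  83 105  97 108 107  99]
 [ 66  65  71  89  79  76  68  82 109 109 108 101]
 [ 64  67  74  92  83  82  74  74  79  98 109 103]
 [ 60  58  59  69  77  77  77  75  71  63  75  80]
 [ 60  55  55  67  76  79  75  78  72  58  57  78]
 [ 59  56  59  67  77  76  76  78  76  59  56  62]
 [ 54  56  55  60  78  78  74  79  78  60  57  58]
 [ 55  53  36  51  78  78  78  79  78  58  58  56]
 [ 54  53  34  50  76  75  75  73  65  58  58  58]
 [ 57  51  32  33  40  32  35  34  40  56  57  54]
 [ 50  34  30  29  32  31  30  37  54  56  55  39]
 [ 31  29  31  31  32  31  30  38  53  45  35  36]]
241 226.36 59.94444444444445 28.666666666666668
242 226.59 77.83333333333333 32.166666666666664
243 226.48 78.44444444444444 30.666666666666668
244 226.52 78.38888888888887 30.0
245 226.42 78.72222222222223 34.444444444444436
246 226.25 77.83333333333333 39.55555555555555
247 228.42 58.27777777777777 44.666666666666664
[[0.5404 0.1304]
 [0.5375 0.131 ]
 [0.5348 0.1303]
 [0.532  0.13
[... 546 characters left out ...]
21.029084430679994 0.1676446880957686 ((5347.90380859375, 1222.1143798828125), (154.132568359375, 135.98028564453125), 13.788373947143555)
110 16.53125 [0.5347 0.1224] 4th moment angle 20.672126672189886 0.15251652753893655 ((5347.42431640625, 1221.98681640625), (142.17117309570312, 126.88043212890625), 13.842462539672852)
115 13.76171875 [0.5347 0.1224] 4th moment angle 21.489225074006605 0.14915658970369264 ((5346.38232421875, 1220.4879150390625), (129.7454376220703, 117.49539184570312), 16.479246139526367)
120 10.96875 [0.5347 0.1224] 4th moment angle 22.239449454043484 0.1496070611068244 ((5346.3994140625, 1219.7303466796875), (116.55267333984375, 104.93746948242188), 15.494651794433594)
```

```bash
cat >> h.py <<'E'
def delta(*targets):
    """targets (x,y,z,yaw_deg) world -> row numbers from the present pose"""
    s=status.observe(); p=s['tool_pos']; R=Ro.from_euler('xyz',s['tool_rot']); y=np.degrees(s['tool_rot'][2])
    print("t",round(s['time'],2),"pos",p.round(4),"rpy",s['tool_rot'].round(3),"F",s['contact_force'].round(1),"open",round(s['opening'],4),"q",s['qpos'].round(2))
    for t in targets:
        d=R.inv().apply(np.array(t[:3])-p)
        Rt=Ro.from_euler('xyz',[-np.pi/2,0,np.radians(t[3])]); rv=(R.inv()*Rt).as_rotvec()
        print("dxyz",d.round(4),"rxyz",rv.round(3))
E
python3 -m creep '[{"dx":-0.274,"dz":0.404},{"dx":-0.274,"dz":0.404},{"dx":-0.274,"dz":0.404},{"dx":-0.274,"dz":0.404},{"dx":-0.274,"dz":0.404},{"dx":-0.274,"dz":0.404},{"dx":-0.274,"dz":0.404},{"dx":-0.713,"dz":0.46,"ry":0.478},{"dx":-0.713,"dz":0.46,"ry":0.478},{"dx":-0.713,"dz":0.46,"ry":0.478},{"dx":-0.713,"dz":0.46,"ry":0.478},{"dx":-0.713,"dz":0.46,"ry":0.478},{"dx":-0.713,"dz":0.46,"ry":0.478},{"dx":-0.713,"dz":0.46,"ry":0.478},{"dx":-0.713,"dz":0.46,"ry":0.478},{"dx":-0.713,"dz":0.46,"ry":0.478},{"dx":-0.713,"dz":0.46,"ry":0.478}]'
python3 -c "
from h import *
delta((.4035,.29,.15,-104),(.4035,.29,.027,-104))
p,d=read_camera('side');crop('side',p,210,370,200,340,5,'s1')"
```

```text
t 0.7 pos [ 0.1217 -0.5107  0.2438] rpy [-1.571 -0.    -1.337] F [-0.7 -0.  -0.1] open 0.0914 q [-1.48  0.34  1.52  0.    1.28 -0.15]
dxyz [-0.7137  0.0937  0.4597] rxyz [-0.     0.478  0.   ]
dxyz [-0.7137  0.2167  0.4597] rxyz [-0.     0.478  0.   ]invalid input at $[0]: expected keys dx, dy, dz, rx, ry, rz, gripper
```

View pics/s1.png

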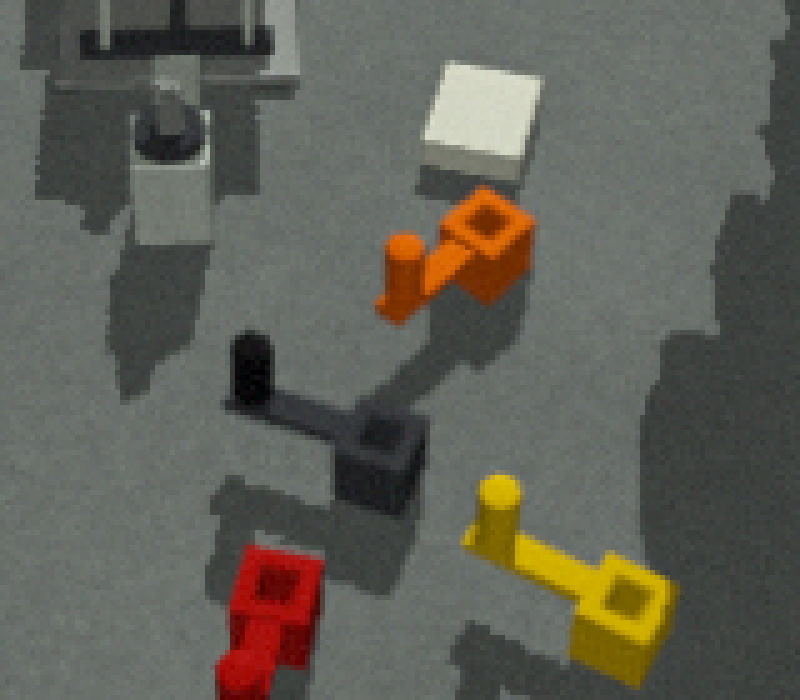

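```bash
python3 -m creep '[{"dx":-0.274,"dy":0,"dz":0.404,"rx":0,"ry":0,"rz":0,"gripper":0.65},{"dx":-0.274,"dy":0,"dz":0.404,"rx":0,"ry":0,"rz":0,"gripper":0.65},{"dx":-0.274,"dy":0,"dz":0.404,"rx":0,"ry":0,"rz":0,"gripper":0.65},{"dx":-0.274,"dy":0,"dz":0.404,"rx":0,"ry":0,"rz":0,"gripper":0.65},{"dx":-0.274,"dy":0,"dz":0.404,"rx":0,"ry":0,"rz":0,"gripper":0.65},{"dx":-0.274,"dy":0,"dz":0.404,"rx":0,"ry":0,"rz":0,"gripper":0.65},{"dx":-0.274,"dy":0,"dz":0.404,"rx":0,"ry":0,"rz":0,"gripper":0.65},{"dx":-0.713,"dy":0,"dz":0.46,"rx":0,"ry":0.478,"rz":0,"gripper":0.65},{"dx":-0.713,"dy":0,"dz":0.46,"rx":0,"ry":0.478,"rz":0,"gripper":0.65},{"dx":-0.713,"dy":0,"dz":0.46,"rx":0,"ry":0.478,"rz":0,"gripper":0.65},{"dx":-0.713,"dy":0,"dz":0.46,"rx":0,"ry":0.478,"rz":0,"gripper":0.65},{"dx":-0.713,"dy":0,"dz":0.46,"rx":0,"ry":0.478,"rz":0,"gripper":0.65},{"dx":-0.713,"dy":0,"dz":0.46,"rx":0,"ry":0.478,"rz":0,"gripper":0.65},{"dx":-0.713,"dy":0,"dz":0.46,"rx":0,"ry":0.478,"rz":0,"gripper":0.65},{"dx":-0.713,"dy":0,"dz":0.46,"rx":0,"ry":0.478,"rz":0,"gripper":0.65},{"dx":-0.713,"dy":0,"dz":0.46,"rx":0,"ry":0.478,"rz":0,"gripper":0.65},{"dx":-0.713,"dy":0,"dz":0.46,"rx":0,"ry":0.478,"rz":0,"gripper":0.65}]'
python3 -c "
from h import *
delta((.4035,.29,.10,-104),(.4035,.29,.038,-104))"
```

```text
time: 2.88
tool_pos: [0.4037, 0.2892, 0.2434]
tool_rot: [-1.571, -0.001, -1.814]
contact_force: [0.2, 0.4, 0.4]
opening: 0.0594
t 2.88 pos [0.4037 0.2892 0.2434] rpy [-1.571e+00 -1.000e-03 -1.814e+00] F [0.2 0.4 0.4] open 0.0594 q [ 0.47  0.29  1.6  -0.    1.25  2.28]
dxyz [-0.0009  0.1434 -0.0004] rxyz [0.    0.001 0.001]
dxyz [-0.0009  0.2054 -0.0003] rxyz [0.    0.001 0.001]
```

```bash
python3 -m creep '[{"dx":-0.001,"dy":0.05,"dz":0,"rx":0,"ry":0,"rz":0,"gripper":0.65},{"dx":-0.001,"dy":0.1,"dz":0,"rx":0,"ry":0,"rz":0,"gripper":0.65},{"dx":-0.001,"dy":0.14,"dz":0,"rx":0,"ry":0,"rz":0,"gripper":0.65},{"dx":-0.001,"dy":0.14,"dz":0,"rx":0,"ry":0,"rz":0,"gripper":0.65}]'
python3 -c "
from h import *
delta((.4035,.29,.038,-104))
p,d=read_camera('side');crop('side',p,210,370,200,340,5,'s2')"
```

```text
time: 3.38
tool_pos: [0.403, 0.2881, 0.1017]
tool_rot: [-1.575, -0.004, -1.817]
contact_force: [0.6, 0.1, 0.8]
opening: 0.0594
t 3.38 pos [0.403  0.2881 0.1017] rpy [-1.575 -0.004 -1.817] F [0.6 0.1 0.8] open 0.0594 q [ 0.47  0.46  1.79 -0.    0.9   2.28]
dxyz [-0.0023  0.0637  0.0003] rxyz [ 0.005 -0.002  0.004]
```

View pics/s2.png

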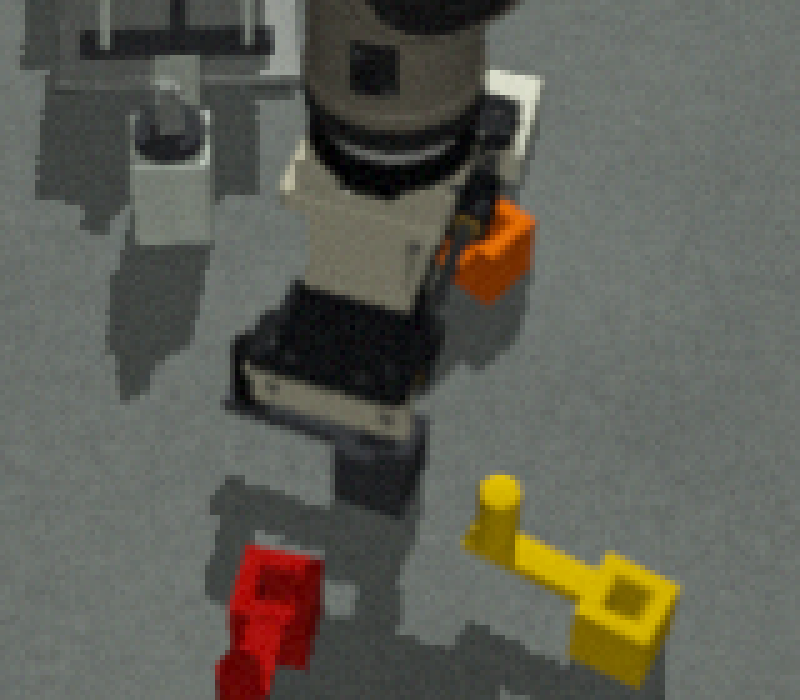

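```bash
python3 -m creep '[{"dx":-0.002,"dy":0.03,"dz":0,"rx":0,"ry":0,"rz":0,"gripper":0.65},{"dx":-0.002,"dy":0.05,"dz":0,"rx":0,"ry":0,"rz":0,"gripper":0.65},{"dx":-0.002,"dy":0.0637,"dz":0,"rx":0,"ry":0,"rz":0,"gripper":0.65},{"dx":-0.002,"dy":0.0637,"dz":0,"rx":0,"ry":0,"rz":0,"gripper":0.65},{"dx":-0.002,"dy":0.0637,"dz":0,"rx":0,"ry":0,"rz":0,"gripper":0.3},{"dx":-0.002,"dy":0.0637,"dz":0,"rx":0,"ry":0,"rz":0,"gripper":0.3},{"dx":-0.002,"dy":0.0637,"dz":0,"rx":0,"ry":0,"rz":0,"gripper":0.3},{"dx":-0.002,"dy":0.0637,"dz":0,"rx":0,"ry":0,"rz":0,"gripper":0.3}]' 30
python3 -c "
from h import *
delta((.4035,.29,.038,-104))
p,d=read_camera('side');crop('side',p,210,370,200,340,5,'s3')"
```

```text
time: 4.42
tool_pos: [0.4052, 0.2927, 0.0407]
tool_rot: [-1.57, 0.001, -1.815]
contact_force: [-1.1, -0.0, 6.6]
opening: 0.0377
t 4.42 pos [0.4052 0.2927 0.0407] rpy [-1.570e+00  1.000e-03 -1.815e+00] F [-1.1 -0.   6.6] open 0.0377 q [0.47 0.56 1.83 0.   0.75 2.29]
dxyz [ 0.003   0.0027 -0.0009] rxyz [-0.001  0.    -0.001]
```

View pics/s3.png

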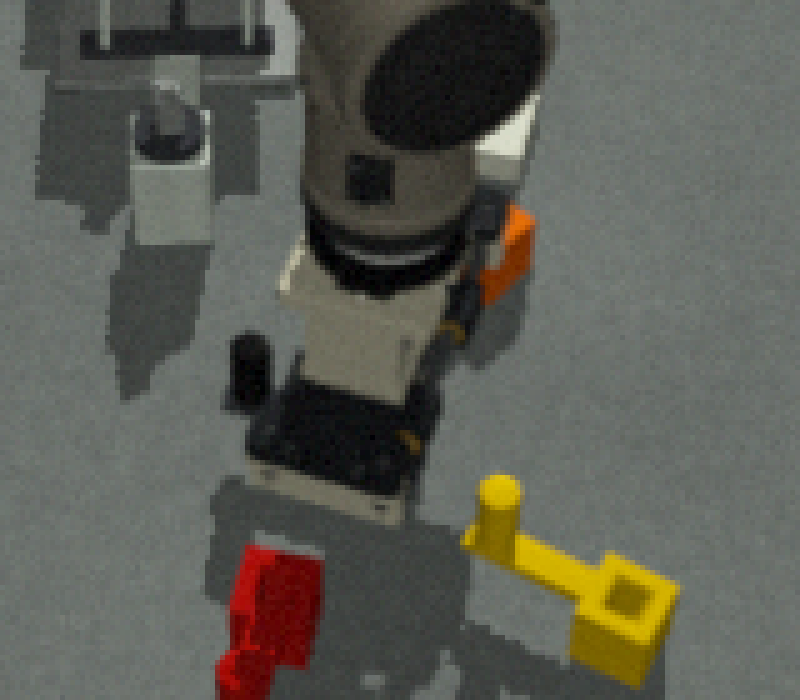

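```bash
python3 -m creep '[{"dx":0,"dy":-0.03,"dz":0,"rx":0,"ry":0,"rz":0,"gripper":0.3},{"dx":0,"dy":-0.08,"dz":0,"rx":0,"ry":0,"rz":0,"gripper":0.3},{"dx":0,"dy":-0.13,"dz":0,"rx":0,"ry":0,"rz":0,"gripper":0.3},{"dx":0,"dy":-0.15,"dz":0,"rx":0,"ry":0,"rz":0,"gripper":0.3},{"dx":0,"dy":-0.15,"dz":0,"rx":0,"ry":0,"rz":0,"gripper":0.3}]' 30
python3 -c "
from h import *
delta((.534,.1228,.185,-77),(.534,.1228,.165,-77))"
```

```text
time: 5.1
tool_pos: [0.4051, 0.2925, 0.1909]
tool_rot: [-1.569, 0.001, -1.815]
contact_force: [0.0, -0.6, -3.5]
opening: 0.0377
t 5.1 pos [0.4051 0.2925 0.1909] rpy [-1.569e+00  1.000e-03 -1.815e+00] F [ 0.  -0.6 -3.5] open 0.0377 q [ 0.47  0.35  1.68 -0.    1.12  2.29]
dxyz [0.1335 0.0061 0.1661] rxyz [-0.002 -0.471 -0.001]
dxyz [0.1335 0.0261 0.1661] rxyz [-0.002 -0.471 -0.001]
```

```bash
python3 -m creep '[{"dx":0.045,"dy":0.002,"dz":0.055,"rx":0,"ry":-0.15,"rz":0,"gripper":0.3},{"dx":0.09,"dy":0.004,"dz":0.11,"rx":0,"ry":-0.32,"rz":0,"gripper":0.3},{"dx":0.1335,"dy":0.006,"dz":0.166,"rx":0,"ry":-0.471,"rz":0,"gripper":0.3},{"dx":0.1335,"dy":0.006,"dz":0.166,"rx":0,"ry":-0.471,"rz":0,"gripper":0.3},{"dx":0.1335,"dy":0.006,"dz":0.166,"rx":0,"ry":-0.471,"rz":0,"gripper":0.3},{"dx":0.1335,"dy":0.006,"dz":0.166,"rx":0,"ry":-0.471,"rz":0,"gripper":0.3}]' 30
python3 -c "
from h import *
delta((.534,.1228,.165,-77))
for n in('side','top'):
  p,d=read_camera(n);np.savez(n+'4.npz',p=p,d=d)
  crop(n,p,*((200,320,170,290) if n=='side' else (180,290,130,230)),5,n+'4')"
```

```text
time: 5.85
tool_pos: [0.5323, 0.1229, 0.1824]
tool_rot: [-1.574, 0.001, -1.344]
contact_force: [-0.1, -0.1, -3.2]
opening: 0.0376
t 5.85 pos [0.5323 0.1229 0.1824] rpy [-1.574e+00  1.000e-03 -1.344e+00] F [-0.1 -0.1 -3.2] open 0.0376 q [0.09 0.44 1.55 0.   1.15 1.43]
dxyz [0.0005 0.0174 0.0017] rxyz [ 0.003 -0.    -0.001]
```

View pics/side4.png

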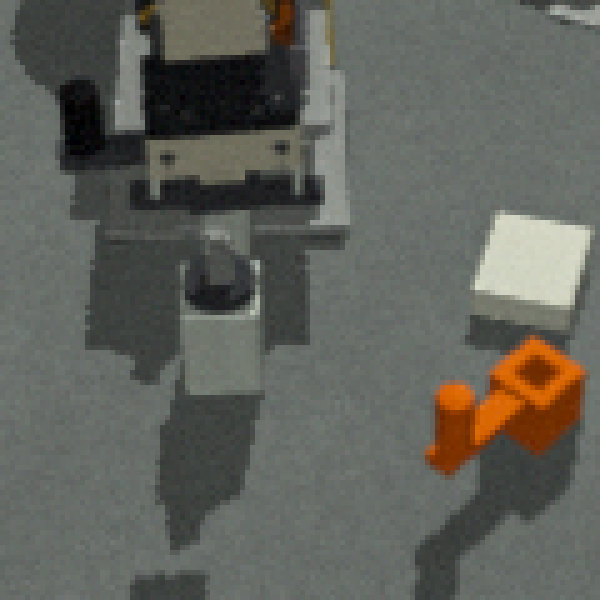

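View pics/top4.png

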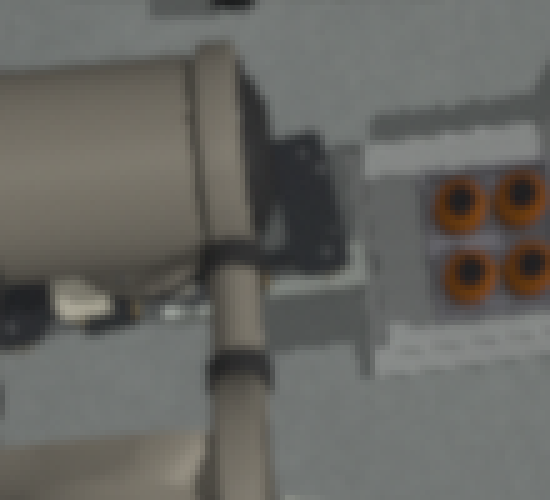

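```bash
python3 - <<'E'
from h import *
p=np.load("side4.npz")['p'].astype(int).mean(2)
print(p[184:206,209:224].astype(int))
for uv in [(78,93),(80,93)]:
    k=onz("side",np.array([uv])/5+[200,170]-.5,.2197)[0]; print(k, k[:2]-.07*np.array([np.cos(np.radians(13)),np.sin(np.radians(13))]))
print(proj("side",[[.5323+.0682,.1229+.0158,.2197]]), proj("side",[[.5323+.0682,.1229+.0158,.1817]]))
E
```

```text
[[ 64  65  66  69  63  59  69  63  62  64  61  62  63  67  72]
 [ 57  61  61  62  64  56  50  50  52  58  62  61  63  63  88]
 [ 63  60  65  60  41  25  18  20  22  41  62  62  59  71 105]
 [ 71  66  60  23  17  11  18  15  22  23  49  65  57  67 109]
 [ 99  71  45  19  10  12  22  20  22  24  37  62  61  70 110]
 [106  99  57  12  13  21  12  21  21  11  26  63  68  77 117]
 [105 107  77  22   8   4  19  15  11   5  21  61  68  88 157]
 [111 108  99  26   0   2  11   3   5   4  15  46  61  82 138]
 [104 106 103  30   3   1   7   9  12   3  11  36  63  80 136]
 [109 107 101  39  10   8  14   4   9   2  13  40  62  74 137]
 [110 108 106  51  11   1   4   0   9   2   9  31  63  78 142]
 [109 109 107  51  11  13   1   4  11   7   9  31  63  81 122]
 [109 107 104  55   6  10   1  14   8  11   4  26  64  66  82]
 [110 112 104  73  18   3   5   5   9   6   9  14  40  33  33]
 [109 108  88  60   8   3   2   4  16   9  11   8  22  29  26]
 [107 106  83  55  25  12  10  15   0  10   5  13  28  36  26]
 [110 105  80  56  22   3   7   5  10  10  24  29  34  36  28]
 [113 111  80  41  29  30  24  18  21  32  35  38  36  37  41]
 [114 113 106  43  34  37  32  29  34  33  34  33  34  37  33]
 [117 113 100  50  36  38  33  30  39  47  41  39  50  54  45]
 [109 110 108  90  69  66  54  55  61  64  62  63  67  77  72]
 [109 110 108 113 113 103  69  68  66  65  71  68  71  76  78]]
[0.59797329 0.14123138 0.2197    ] [0.52976739 0.1254848 ]
[0.59695135 0.14114052 0.2197    ] [0.52874545 0.12539395]
[[214.32004125 187.39852859]] [[215.65193444 198.45464979]]
```

```bash
python3 -c "
from h import *
delta((.536,.1237,.1455,-77))"
python3 -m creep '[{"dx":0.0001,"dy":0.015,"dz":0.0038,"rx":0.003,"ry":0,"rz":0,"gripper":0.3},{"dx":0.0001,"dy":0.028,"dz":0.0038,"rx":0.003,"ry":0,"rz":0,"gripper":0.3},{"dx":0.0001,"dy":0.033,"dz":0.0038,"rx":0.003,"ry":0,"rz":0,"gripper":0.3},{"dx":0.0001,"dy":0.037,"dz":0.0038,"rx":0.003,"ry":0,"rz":0,"gripper":0.3},{"dx":0.0001,"dy":0.037,"dz":0.0038,"rx":0.003,"ry":0,"rz":0,"gripper":0.3}]' 30
python3 -c "
from h import *
delta((.536,.1237,.1455,-77))
p,d=read_camera('side');crop('side',p,200,320,170,290,5,'s5')"
```

```text
t 5.95 pos [0.5325 0.1235 0.1832] rpy [-1.573  0.    -1.343] F [-0.3  0.3 -2.6] open 0.0378 q [0.09 0.44 1.55 0.   1.15 1.43]
dxyz [0.0007 0.0377 0.0035] rxyz [ 0.002  0.001 -0.   ]
time: 6.58
tool_pos: [0.5372, 0.1234, 0.1468]
tool_rot: [-1.568, -0.0, -1.344]
contact_force: [0.2, -0.2, -2.4]
opening: 0.0377
t 6.58 pos [0.5372 0.1234 0.1468] rpy [-1.568 -0.    -1.344] F [ 0.2 -0.2 -2.4] open 0.0377 q [0.09 0.48 1.59 0.   1.07 1.43]
dxyz [-0.0006  0.0013 -0.0011] rxyz [-0.003 -0.     0.   ]
```

View pics/s5.png

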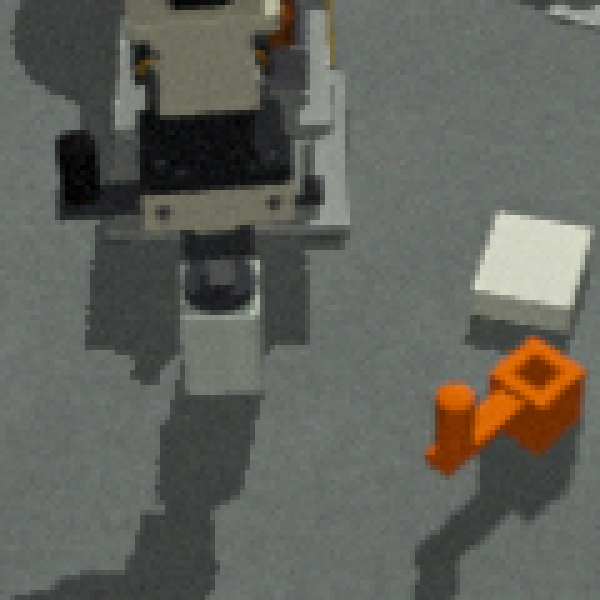

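```bash
python3 -m creep '[{"dx":0,"dy":0.003,"dz":-0.001,"rx":0,"ry":0,"rz":0,"gripper":0.3},{"dx":0,"dy":0.006,"dz":-0.001,"rx":0,"ry":0,"rz":0,"gripper":0.3},{"dx":0,"dy":0.009,"dz":-0.001,"rx":0,"ry":0,"rz":0,"gripper":0.3}]' 30
python3 -m creep '[{"dx":0,"dy":0.003,"dz":0,"rx":0,"ry":0,"rz":0,"gripper":0.3},{"dx":0,"dy":0.006,"dz":0,"rx":0,"ry":0,"rz":0,"gripper":0.3}]' 30
```

```text
time: 7.0
tool_pos: [0.5366, 0.1237, 0.1382]
tool_rot: [-1.566, 0.001, -1.344]
contact_force: [-0.0, 3.6, -0.7]
opening: 0.0383
time: 7.25
tool_pos: [0.5366, 0.1237, 0.132]
tool_rot: [-1.567, 0.001, -1.344]
contact_force: [1.6, 5.2, 0.4]
opening: 0.0378
```

```bash
python3 -m creep '[{"dx":-0.001,"dy":0.004,"dz":0,"rx":0,"ry":0,"rz":0,"gripper":0.3},{"dx":-0.001,"dy":0.008,"dz":0,"rx":0,"ry":0,"rz":0,"gripper":0.3},{"dx":-0.001,"dy":0.012,"dz":0,"rx":0,"ry":0,"rz":0,"gripper":0.3}]' 30
python3 -m creep '[{"dx":0,"dy":0.002,"dz":0,"rx":0,"ry":0,"rz":0,"gripper":0.3},{"dx":0,"dy":0.004,"dz":0,"rx":0,"ry":0,"rz":0,"gripper":0.3},{"dx":0,"dy":0.005,"dz":0,"rx":0,"ry":0,"rz":0,"gripper":0.3}]' 30
```

```text
time: 7.62
tool_pos: [0.5366, 0.124, 0.1198]
tool_rot: [-1.567, -0.0, -1.344]
contact_force: [2.7, 2.4, -0.8]
opening: 0.0374
time: 8.0
tool_pos: [0.5366, 0.1241, 0.1157]
tool_rot: [-1.566, -0.0, -1.344]
contact_force: [2.4, 1.7, 9.9]
opening: 0.038
```

```bash
python3 -m creep '[{"dx":0,"dy":0,"dz":0,"rx":0,"ry":0,"rz":0,"gripper":0.65},{"dx":0,"dy":0,"dz":0,"rx":0,"ry":0,"rz":0,"gripper":0.65},{"dx":0,"dy":0,"dz":0,"rx":0,"ry":0,"rz":0,"gripper":0.65},{"dx":0,"dy":-0.03,"dz":0,"rx":0,"ry":0,"rz":0,"gripper":0.65},{"dx":0,"dy":-0.09,"dz":0,"rx":0,"ry":0,"rz":0,"gripper":0.65},{"dx":0,"dy":-0.1,"dz":0,"rx":0,"ry":0,"rz":0,"gripper":0.65},{"dx":0,"dy":-0.1,"dz":0,"rx":0,"ry":0,"rz":0,"gripper":0.65}]' 30
python3 -c "
from h import *
delta((.6022,.1397,.2157,7),(.6022,.1397,.139,7))
p,d=read_camera('side');np.savez('side6.npz',p=p,d=d);crop('side',p,200,320,130,270,4,'s6')
p,d=read_camera('top');np.savez('top6.npz',p=p,d=d);crop('top',p,180,380,120,230,4,'t6')"
```

```text
time: 8.88
tool_pos: [0.5357, 0.1241, 0.2152]
tool_rot: [-1.567, -0.0, -1.344]
contact_force: [0.9, -0.4, -0.7]
opening: 0.0592
t 8.88 pos [0.5357 0.1241 0.2152] rpy [-1.567 -0.    -1.344] F [ 0.9 -0.4 -0.7] open 0.0592 q [0.09 0.41 1.5  0.   1.23 1.43]
dxyz [-0.0002 -0.0002  0.0683] rxyz [-0.003 -1.466  0.003]
dxyz [-0.0003  0.0765  0.068 ] rxyz [-0.003 -1.466  0.003]
```

View pics/s6.png

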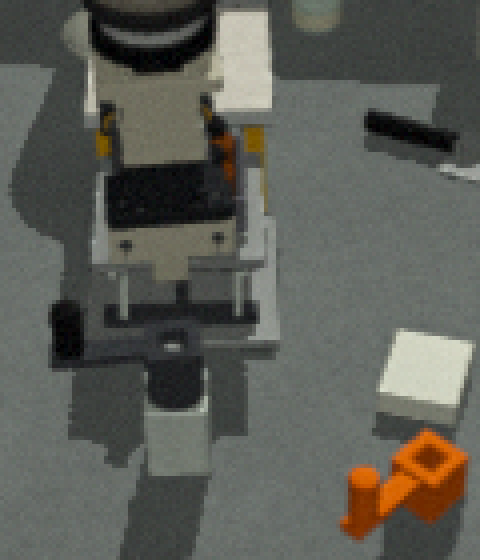

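View pics/t6.png

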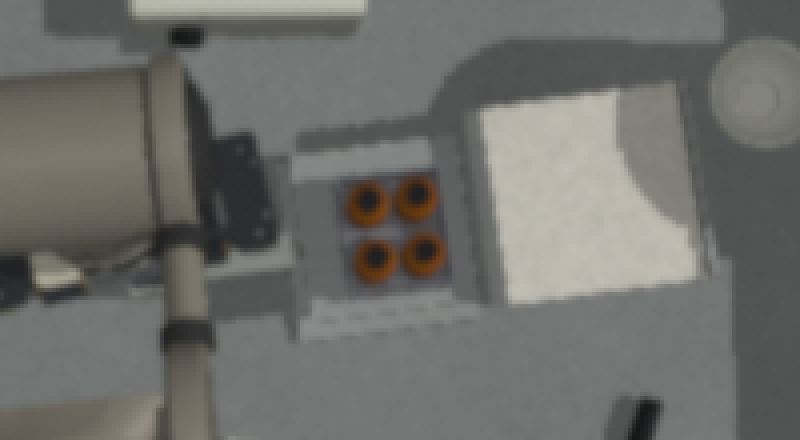

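```bash
python3 - <<'E'
from h import *
p=np.load("side6.npz")['p'].astype(int).mean(2); m=(p<20).astype(np.uint8); m[:,:208]=0; m[:,226:]=0; m[:200]=0; m[225:]=0
ys,xs=np.nonzero(m); print(xs.min(),xs.max(),ys.min(),ys.max())
print(p[203:224,209:223].astype(int))
print("proj knob top/bottom", proj("side",[[.602,.139,.153],[.602,.139,.115]]))
print("proj hub top", proj("side",[[.534,.123,.115]]), "pic hub socket ~",np.array([173,341])/4+[200,130]-.5)
E
```

```text
213 220 206 219
[[110 111 107 113 110 108  68  58  64  69  64  65  64  73]
 [108 112 112 112 108 105  66  48  62  64  62  70  69  78]
 [109 116 107 107  87  55  32  29  30  39  50  64  68  83]
 [112 110 107  83  33  20  18  18  20  29  33  63  67  73]
 [110 108 109  78  18  10  17  17  20  26  24  50  50  74]
 [114 111 107  53  13   8  18  16  20  16  12  38  56  76]
 [110 109 106  54  14  16  15  10   9   9  13  37  64  73]
 [109 110 102  52  19   5   2  11   9  13  14  32  60  80]
 [106 114 109  73  19   2   7   6   4   9  15  29  63  73]
 [107 111 112 103  28   8  10   7  10   9   8  31  61  74]
 [109 108 113 109  27   4   1   7   9   1   6  23  66  77]
 [103 109 114 104  38  11   9   6  10   9  10  23  67  71]
 [106 107 108 100  36   5  13   6  12   7   7  15  47  57]
 [103 106 105  79  29  12   0   4  13   3   1  20  42  57]
 [105 103 103  75  30   1   5  10  11   6   9  14  55  61]
 [111 102 106  71  44  17   9   8   0  12   3  25  54  56]
 [108 106 104  76  34  27  15  13  18  20  20  37  58  53]
 [107 107 103  74  38  37  30  38  38  34  35  32  36  34]
 [110 106 104  66  35  34  36  36  42  35  35  31  40  39]
 [108 106 110 101  68  67  70  65  84  56  58  66  63  65]
 [105 109 107 105 102 105 109 104 104  94  65  64  64  63]]
proj knob top/bottom [[216.04901415 206.52733133]
 [217.30692437 216.75914278]]
proj hub top [[242.94640952 214.29391716]] pic hub socket ~ [242.75 214.75]
```

```bash
python3 -m creep '[{"dx":0,"dy":0,"dz":0.03,"rx":0,"ry":-0.18,"rz":0,"gripper":0.65},{"dx":0,"dy":0,"dz":0.06,"rx":0,"ry":-0.36,"rz":0,"gripper":0.65},{"dx":0,"dy":0,"dz":0.068,"rx":0,"ry":-0.54,"rz":0,"gripper":0.65},{"dx":0,"dy":0,"dz":0.068,"rx":0,"ry":-0.72,"rz":0,"gripper":0.65},{"dx":0,"dy":0,"dz":0.068,"rx":0,"ry":-0.9,"rz":0,"gripper":0.65},{"dx":0,"dy":0,"dz":0.068,"rx":0,"ry":-1.08,"rz":0,"gripper":0.65},{"dx":0,"dy":0,"dz":0.068,"rx":0,"ry":-1.26,"rz":0,"gripper":0.65},{"dx":0,"dy":0,"dz":0.068,"rx":0,"ry":-1.44,"rz":0,"gripper":0.65},{"dx":0,"dy":0,"dz":0.068,"rx":0,"ry":-1.466,"rz":0,"gripper":0.65},{"dx":0,"dy":0,"dz":0.068,"rx":0,"ry":-1.466,"rz":0,"gripper":0.65}]' 20
python3 -c "
from h import *
delta((.602,.139,.139,7))"
```

```text
time: 10.22
tool_pos: [0.6017, 0.1393, 0.2141]
tool_rot: [-1.571, -0.001, 0.119]
contact_force: [-0.5, 0.7, 0.5]
opening: 0.0599
t 10.22 pos [0.6017 0.1393 0.2141] rpy [-1.571e+00 -1.000e-03  1.190e-01] F [-0.5  0.7  0.5] open 0.0599 q [ 0.1   0.53  1.3   0.    1.31 -0.02]
dxyz [ 0.0002  0.0751 -0.0004] rxyz [-0.    -0.003  0.001]
```

```bash
python3 -m creep '[{"dx":0,"dy":0.03,"dz":0,"rx":0,"ry":0,"rz":0,"gripper":0.65},{"dx":0,"dy":0.06,"dz":0,"rx":0,"ry":0,"rz":0,"gripper":0.65},{"dx":0,"dy":0.075,"dz":0,"rx":0,"ry":0,"rz":0,"gripper":0.65},{"dx":0,"dy":0.075,"dz":0,"rx":0,"ry":0,"rz":0,"gripper":0.2},{"dx":0,"dy":0.075,"dz":0,"rx":0,"ry":0,"rz":0,"gripper":0.1},{"dx":0,"dy":0.075,"dz":0,"rx":0,"ry":0,"rz":0,"gripper":0.1},{"dx":0,"dy":0.075,"dz":0,"rx":0,"ry":0,"rz":0,"gripper":0.1},{"dx":0,"dy":0.075,"dz":0,"rx":0,"ry":0,"rz":0,"gripper":0.1}]' 15
python3 - <<'E'
from h import *
delta((.602,.139,.139,7))
p,d=read_camera('side');crop('side',p,200,320,130,270,4,'s7')
# winding offsets: knob angle a0 in world, about hub c; steps of -20deg
s=status.observe(); k=s['tool_pos'][:2]; R=Ro.from_euler('xyz',s['tool_rot'])
c=np.array([.534,.123]); r0=k-c; print("r",np.hypot(*r0),"a",np.degrees(np.arctan2(r0[1],r0[0])))
a0=np.radians(13); C=k-.07*np.array([np.cos(a0),np.sin(a0)]); print("implied c",C)
E
```

```text
time: 11.22
tool_pos: [0.6035, 0.1397, 0.1412]
tool_rot: [-1.57, -0.007, 0.122]
contact_force: [3.2, 1.8, 1.3]
opening: 0.0207
t 11.22 pos [0.6035 0.1397 0.1412] rpy [-1.57  -0.007  0.122] F [3.2 1.8 1.3] open 0.0207 q [ 0.1   0.6   1.39  0.    1.14 -0.02]
dxyz [-0.0016  0.0022 -0.0005] rxyz [-0.    -0.     0.007]
r 0.07144564608822616 a 13.476893925251785
implied c [0.53527241 0.12390406]
```

View pics/s7.png

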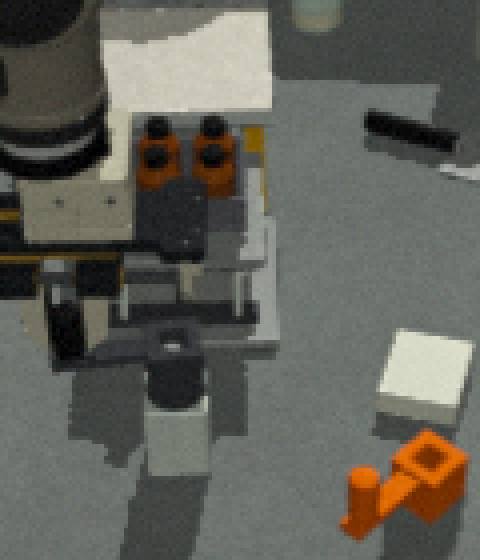

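```bash
python3 - <<'E'
import numpy as np
a0=6
def T(a0,l):
    for t in l:
        a=np.radians(a0-t);b=np.radians(a0);print(t,np.round(70*(np.cos(a)-np.cos(b)),1),np.round(70*(np.sin(a)-np.sin(b)),1))
T(6,[10,20,30,40,50,60])
E
```

```text
10 0.2 -12.2
20 -1.7 -24.3
30 -5.7 -35.8
40 -11.6 -46.5
50 -19.3 -55.9
60 -28.5 -63.9
```

```bash
python3 -m creep '[{"dx":0,"dy":0,"dz":-0.012,"rx":0,"ry":0,"rz":0,"gripper":0.1},{"dx":-0.0015,"dy":0,"dz":-0.024,"rx":0,"ry":0,"rz":0,"gripper":0.1},{"dx":-0.0055,"dy":0,"dz":-0.036,"rx":0,"ry":0,"rz":0,"gripper":0.1},{"dx":-0.0115,"dy":0,"dz":-0.0465,"rx":0,"ry":0,"rz":0,"gripper":0.1}]' 15
python3 - <<'E'
from h import *
delta()
s=status.observe(); R=Ro.from_euler('xyz',s['tool_rot']); C=np.array([.5353,.1239])
d=s['tool_pos'][:2]-C; print(np.hypot(*d),np.degrees(np.arctan2(d[1],d[0])))
E
```

```text
time: 11.78
tool_pos: [0.5993, 0.0915, 0.1416]
tool_rot: [-1.571, -0.01, 0.122]
contact_force: [7.9, 0.3, 1.5]
opening: 0.0203
t 11.78 pos [0.5993 0.0915 0.1416] rpy [-1.571 -0.01   0.122] F [7.9 0.3 1.5] open 0.0203 q [ 0.02  0.58  1.44  0.    1.12 -0.1 ]
0.07170909676372024 -26.825271963863333
```

```bash
cat > T.py <<'E'
import numpy as np,sys
a0,st,n=map(float,sys.argv[1:4])
for i in range(1,int(n)+1):
    a=np.radians(a0-st*i);b=np.radians(a0);print(int(st*i),np.round(70*(np.cos(a)-np.cos(b)),1),np.round(70*(np.sin(a)-np.sin(b)),1))
E
python3 T.py -34 20 18
```

```text
20 -16.9 -17.5
40 -38.7 -28.1
60 -62.9 -30.7
80 -86.5 -24.8
100 -106.7 -11.2
120 -120.9 8.5
140 -127.6 31.8
160 -126.0 56.1
180 -116.1 78.3
200 -99.2 95.8
220 -77.3 106.4
240 -53.1 109.0
260 -29.6 103.1
280 -9.4 89.5
300 4.9 69.8
320 11.6 46.5
340 9.9 22.2
360 0.0 0.0
```

```bash
python3 -m creep '[{"dx":-0.015,"dy":0,"dz":-0.0175,"rx":0,"ry":0,"rz":0,"gripper":0.1},{"dx":-0.0367,"dy":0,"dz":-0.028,"rx":0,"ry":0,"rz":0,"gripper":0.1},{"dx":-0.0609,"dy":0,"dz":-0.0307,"rx":0,"ry":0,"rz":0,"gripper":0.1},{"dx":-0.0845,"dy":0,"dz":-0.0248,"rx":0,"ry":0,"rz":0,"gripper":0.1},{"dx":-0.1047,"dy":0,"dz":-0.0112,"rx":0,"ry":0,"rz":0,"gripper":0.1},{"dx":-0.1189,"dy":0,"dz":0.0085,"rx":0,"ry":0,"rz":0,"gripper":0.1},{"dx":-0.1256,"dy":0,"dz":0.0318,"rx":0,"ry":0,"rz":0,"gripper":0.1}]' 15
python3 - <<'E'
from h import *
delta()
s=status.observe(); C=np.array([.5353,.1239])
d=s['tool_pos'][:2]-C; print(np.hypot(*d),np.degrees(np.arctan2(d[1],d[0])))
E
```

```text
time: 12.65
tool_pos: [0.4675, 0.1074, 0.1406]
tool_rot: [-1.572, -0.004, 0.121]
contact_force: [7.3, -2.5, -0.2]
opening: 0.0207
t 12.65 pos [0.4675 0.1074 0.1406] rpy [-1.572 -0.004  0.121] F [ 7.3 -2.5 -0.2] open 0.0207 q [ 0.07  0.37  1.8  -0.    0.97 -0.05]
0.06975495363088927 -166.2991064248817
```

```bash
python3 -m creep '[{"dx":0.003,"dy":0,"dz":0.0243,"rx":0,"ry":0,"rz":0,"gripper":0.1},{"dx":0.013,"dy":0,"dz":0.0465,"rx":0,"ry":0,"rz":0,"gripper":0.1},{"dx":0.03,"dy":0,"dz":0.064,"rx":0,"ry":0,"rz":0,"gripper":0.1},{"dx":0.0518,"dy":0,"dz":0.0746,"rx":0,"ry":0,"rz":0,"gripper":0.1},{"dx":0.076,"dy":0,"dz":0.0772,"rx":0,"ry":0,"rz":0,"gripper":0.1},{"dx":0.0995,"dy":0,"dz":0.0713,"rx":0,"ry":0,"rz":0,"gripper":0.1},{"dx":0.1197,"dy":0,"dz":0.0577,"rx":0,"ry":0,"rz":0,"gripper":0.1},{"dx":0.134,"dy":0,"dz":0.038,"rx":0,"ry":0,"rz":0,"gripper":0.1},{"dx":0.1407,"dy":0,"dz":0.0147,"rx":0,"ry":0,"rz":0,"gripper":0.1},{"dx":0.139,"dy":0,"dz":-0.0096,"rx":0,"ry":0,"rz":0,"gripper":0.1},{"dx":0.129,"dy":0,"dz":-0.0318,"rx":0,"ry":0,"rz":0,"gripper":0.1}]' 15
python3 - <<'E'
from h import *
delta()
s=status.observe(); C=np.array([.5357,.123])
d=s['tool_pos'][:2]-C; print(np.hypot(*d),np.degrees(np.arctan2(d[1],d[0])))
p,d=read_camera('side');crop('side',p,200,320,130,270,4,'s8')
E
python3 T.py -34 20 8
```

```text
time: 14.02
tool_pos: [0.6006, 0.0921, 0.1405]
tool_rot: [-1.57, -0.005, 0.122]
contact_force: [0.6, 2.7, 0.9]
opening: 0.0206
t 14.03 pos [0.6006 0.0921 0.1405] rpy [-1.57  -0.005  0.122] F [0.6 2.7 0.9] open 0.0206 q [ 0.03  0.58  1.43  0.    1.12 -0.1 ]
0.07188749701587133 -25.441556908546097
20 -16.9 -17.5
40 -38.7 -28.1
60 -62.9 -30.7
80 -86.5 -24.8
100 -106.7 -11.2
120 -120.9 8.5
140 -127.6 31.8
160 -126.0 56.1
```

View pics/s8.png

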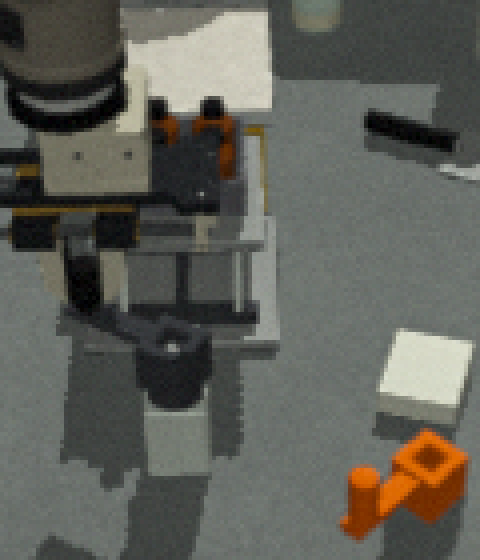

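```bash
python3 -m creep '[{"dx":-0.0169,"dy":0,"dz":-0.0175,"rx":0,"ry":0,"rz":0,"gripper":0.1},{"dx":-0.0387,"dy":0,"dz":-0.028,"rx":0,"ry":0,"rz":0,"gripper":0.1},{"dx":-0.0629,"dy":0,"dz":-0.0307,"rx":0,"ry":0,"rz":0,"gripper":0.1},{"dx":-0.0865,"dy":0,"dz":-0.0248,"rx":0,"ry":0,"rz":0,"gripper":0.1},{"dx":-0.1067,"dy":0,"dz":-0.0112,"rx":0,"ry":0,"rz":0,"gripper":0.1},{"dx":-0.1209,"dy":0,"dz":0.0085,"rx":0,"ry":0,"rz":0,"gripper":0.1},{"dx":-0.1276,"dy":0,"dz":0.0318,"rx":0,"ry":0,"rz":0,"gripper":0.1},{"dx":-0.1276,"dy":0,"dz":0.0318,"rx":0,"ry":0,"rz":0,"gripper":0.1}]' 15
python3 - <<'E'
from h import *
delta()
s=status.observe(); C=np.array([.5357,.123])
d=s['tool_pos'][:2]-C; print(np.hypot(*d),np.degrees(np.arctan2(d[1],d[0])))
for n in('side','top'):
  f=[read_camera(n) for _ in range(5)]; p=np.mean([a[0].astype(float) for a in f],0); D=np.array([a[1] for a in f]); D[D==0]=np.nan; D=np.nanmedian(D,0)
  np.savez(n+'9.npz',p=p,d=D); crop(n,p.astype(np.uint8),*((200,320,110,250) if n=='side' else (180,380,120,230)),4,n+'9')
E
```

```text
time: 15.08
tool_pos: [0.4676, 0.109, 0.1401]
tool_rot: [-1.571, 0.0, 0.124]
contact_force: [-6.3, -1.5, 9.1]
opening: 0.0205
t 15.07 pos [0.4676 0.109  0.1401] rpy [-1.571  0.     0.124] F [-6.3 -1.5  9.1] open 0.0205 q [ 0.07  0.38  1.79 -0.    0.97 -0.05]
0.06947610003544859 -168.38430861301535
```

View pics/side9.png

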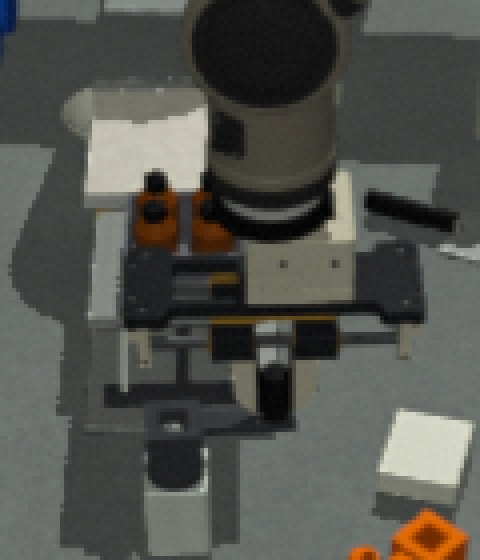

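View pics/top9.png

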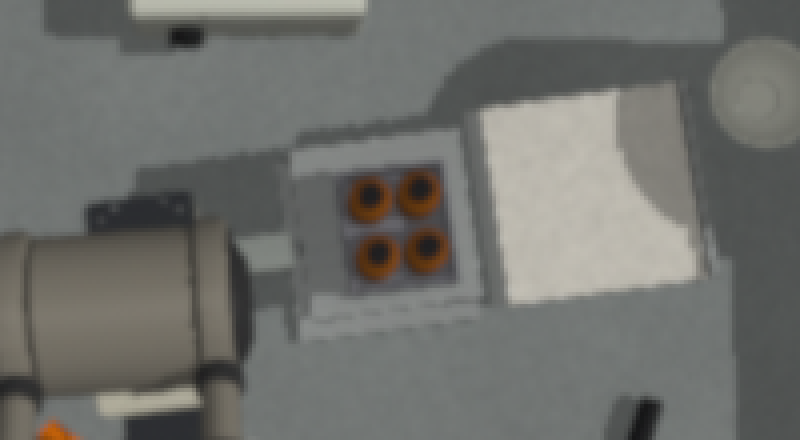

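```bash
cat > lev.py <<'E'
from h import *
import sys
k=sys.argv[1]
J=np.array([.556,-.055]); ya=np.radians(7)
ex=np.array([np.cos(ya),np.sin(ya)]); ey=np.array([-np.sin(ya),np.cos(ya)])
for n in("top","side"):
    z=np.load(n+k+".npz"); P=cloud(n,z['d']); q=P[...,:2]-J; X=q@ex; Y=q@ey; Z=P[...,2]
    def st(m,l):
        m=m&(Z>.07)&(Z<.125)
        if m.sum()>4: print(n,l,m.sum(),"med",np.round(np.median(Z[m])*1e3,2),"sd",np.round(Z[m].std()*1e3,2),"se",np.round(1.25e3*Z[m].std()/m.sum()**.5,2))
    st((abs(X)<.06)&(Y>-.215)&(Y<-.095),"deck")
    st((X>.050)&(X<.062)&(abs(Y)<.055),"plate+x"); st((X<-.050)&(X>-.062)&(abs(Y)<.055),"plate-x")
    st((Y>.047)&(Y<.06)&(abs(X)<.055),"plate+y")
    w=(abs(X)<.058)&(Y>.047)&(Y<.058); 
E
python3 lev.py 9
```

```text
top deck 1585 med 111.93 sd 1.15 se 0.04
top plate+x 143 med 107.89 sd 1.13 se 0.12
top plate-x 149 med 107.96 sd 2.81 se 0.29
top plate+y 156 med 107.93 sd 1.04 se 0.1
side deck 481 med 112.27 sd 0.93 se 0.05
side plate+x 90 med 108.35 sd 0.95 se 0.13
side plate+y 22 med 107.61 sd 10.46 se 2.79
```

```bash
python3 T.py -174 19 5
```

```text
19 1.4 23.1
38 10.3 44.4
57 25.6 61.7
76 45.7 73.1
95 68.4 77.3
```

```bash
python3 -m creep '[{"dx":0.001,"dy":0,"dz":0.023,"rx":0,"ry":0,"rz":0,"gripper":0.1},{"dx":0.0095,"dy":0,"dz":0.0444,"rx":0,"ry":0,"rz":0,"gripper":0.1},{"dx":0.025,"dy":0,"dz":0.0617,"rx":0,"ry":0,"rz":0,"gripper":0.1},{"dx":0.045,"dy":0,"dz":0.0731,"rx":0,"ry":0,"rz":0,"gripper":0.1},{"dx":0.067,"dy":0,"dz":0.0773,"rx":0,"ry":0,"rz":0,"gripper":0.1},{"dx":0.067,"dy":0,"dz":0.0773,"rx":0,"ry":0,"rz":0,"gripper":0.1}]' 15
python3 - <<'E'
from h import *
delta()
s=status.observe(); C=np.array([.5357,.123])
d=s['tool_pos'][:2]-C; print(np.hypot(*d),np.degrees(np.arctan2(d[1],d[0])))
for n in('side','top'):
  f=[read_camera(n) for _ in range(5)]; p=np.mean([a[0].astype(float) for a in f],0); D=np.array([a[1] for a in f]); D[D==0]=np.nan; D=np.nanmedian(D,0)
  np.savez(n+'10.npz',p=p,d=D); crop(n,p.astype(np.uint8),*((200,320,110,250) if n=='side' else (180,380,120,230)),4,n+'10')
E
python3 lev.py 10
```

```text
time: 16.32
tool_pos: [0.5272, 0.1929, 0.1396]
tool_rot: [-1.571, -0.003, 0.122]
contact_force: [1.4, -1.4, 2.9]
opening: 0.0201
t 16.32 pos [0.5272 0.1929 0.1396] rpy [-1.571 -0.003  0.122] F [ 1.4 -1.4  2.9] open 0.0201 q [ 0.21  0.51  1.57 -0.    1.06  0.09]
0.07045085436044725 96.89636382103227
top deck 1585 med 111.85 sd 1.1 se 0.03
top plate+x 139 med 112.11 sd 1.16 se 0.12
top plate-x 147 med 112.06 sd 1.98 se 0.2
top plate+y 158 med 112.02 sd 1.06 se 0.11
side deck 111 med 112.24 sd 0.93 se 0.11
side plate-x 80 med 112.37 sd 2.3 se 0.32
side plate+y 5 med 112.2 sd 0.94 se 0.52
```

View pics/side10.png

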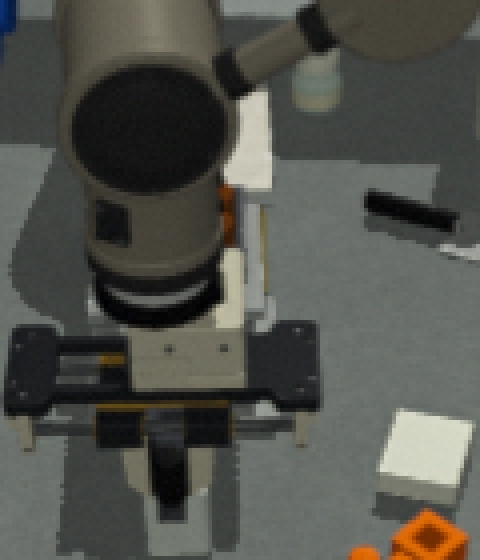

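View pics/top10.png

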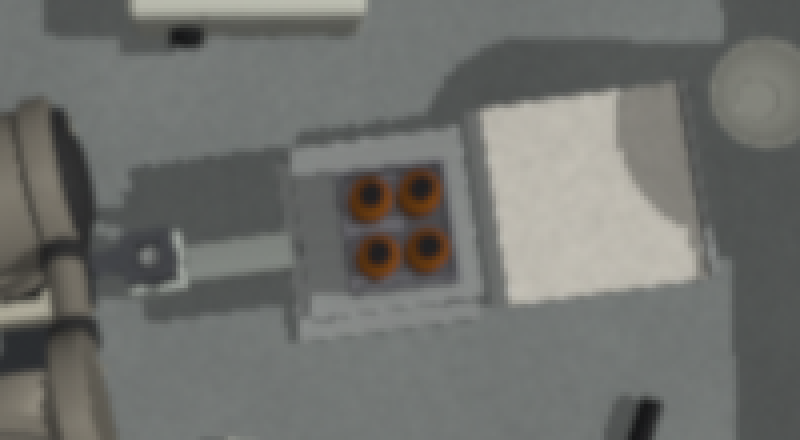

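```bash
python3 -m creep '[{"dx":0,"dy":0,"dz":0,"rx":0,"ry":0,"rz":0,"gripper":0.5},{"dx":0,"dy":0,"dz":0,"rx":0,"ry":0,"rz":0,"gripper":0.5},{"dx":0,"dy":0,"dz":0,"rx":0,"ry":0,"rz":0,"gripper":0.5},{"dx":0,"dy":-0.03,"dz":0,"rx":0,"ry":0,"rz":0,"gripper":0.5},{"dx":0,"dy":-0.08,"dz":0,"rx":0,"ry":0,"rz":0,"gripper":0.5},{"dx":0,"dy":-0.1,"dz":0,"rx":0,"ry":0,"rz":0,"gripper":0.5},{"dx":0,"dy":-0.1,"dz":0,"rx":0,"ry":0,"rz":0,"gripper":0.5}]' 15
python3 - <<'E'
from h import *
p=np.load("top10.npz")['p']; hsv=cv2.cvtColor(p.astype(np.uint8),cv2.COLOR_RGB2HSV)
caps=np.array([(372,195),(421,188),(379,256),(429,248)])/4+[180,120]-.5
C=onz("top",caps,.174); print("caps",C.round(4),C[:,:2].mean(0))
d=C[0]+C[2]-C[1]-C[3]; print("carrier yaw from caps", np.degrees(np.arctan2(d[1],d[0]))-90)
tray=np.array([(345,170),(446,160),(463,284),(352,297)])/4+[180,120]-.5
print("tray rim?",onz("top",tray,.144)[:,:2].round(4),onz("top",tray,.144)[:,:2].mean(0))
P=cloud("top",np.load("top10.npz")['d'])
m=(P[...,2]>.125)&(P[...,2]<.19)&(abs(P[...,0]-.56)<.08)&(abs(P[...,1]+.06)<.07)
print("carrier cloud rect",cv2.minAreaRect((P[m][:,:2]*1e3).astype(np.float32)),m.sum())
g=p.mean(2); w=(g>165).astype(np.uint8); w=w  # white deck
dc=np.array([(479,107),(683,82),(702,277),(510,304)])/4+[180,120]-.5
D=onz("top",dc,.112); print("deck",D[:,:2].round(4),D[:,:2].mean(0))
pl=np.array([(290,152),(460,127),(483,315),(303,341)])/4+[180,120]-.5
print("plate",onz("top",pl,.112)[:,:2].round(4),onz("top",pl,.112)[:,:2].mean(0))
m=(P[...,2]>.105)&(P[...,2]<.122)&(P[...,1]<-.14)&(P[...,1]>-.32)&(P[...,0]>.48)&(P[...,0]<.68)&(p.min(2)>120)
print("deck cloud rect",cv2.minAreaRect((P[m][:,:2]*1e3).astype(np.float32)))
delta()
E
```

```text
time: 17.7
tool_pos: [0.5269, 0.1936, 0.2416]
tool_rot: [-1.57, -0.007, 0.122]
contact_force: [-0.6, -0.3, -0.2]
opening: 0.0462
caps [[ 0.5695 -0.0409  0.174 ]
 [ 0.5742 -0.0757  0.174 ]
 [ 0.526  -0.0452  0.174 ]
 [ 0.5313 -0.0806  0.174 ]] [ 0.55023842 -0.0606336 ]
carrier yaw from caps 8.106841748516374
tray rim? [[ 0.5928 -0.0232]
 [ 0.5995 -0.0971]
 [ 0.5084 -0.1077]
 [ 0.4997 -0.0271]] [ 0.55008277 -0.06377801]
carrier cloud rect ((550.8475952148438, -61.91542434692383), (90.20349884033203, 79.97793579101562), 6.912286758422852) 616
deck [[ 0.6454 -0.1262]
 [ 0.6629 -0.2803]
 [ 0.5149 -0.2898]
 [ 0.4961 -0.1463]] [ 0.57980739 -0.21064244]
plate [[ 0.6125  0.0167]
 [ 0.6303 -0.1116]
 [ 0.488  -0.126 ]
 [ 0.4699  0.0084]] [ 0.55017229 -0.05309128]
deck cloud rect ((578.0519409179688, -212.6507568359375), (149.9447479248047, 157.16976928710938), 7.340487003326416)
t 17.7 pos [0.5269 0.1936 0.2416] rpy [-1.57  -0.007  0.122] F [-0.6 -0.3 -0.2] open 0.0462 q [0.22 0.41 1.43 0.   1.3  0.09]
```

```bash
python3 -c "
from h import *
delta((.5425,.009,.2416,7),(.5425,.009,.137,7))"
```

```text
t 17.7 pos [0.5269 0.1936 0.2416] rpy [-1.57  -0.007  0.122] F [-0.6 -0.3 -0.2] open 0.0462 q [0.22 0.41 1.43 0.   1.3  0.09]
dxyz [-0.007  -0.0002 -0.1851] rxyz [-0.001  0.     0.007]
dxyz [-0.0077  0.1044 -0.1852] rxyz [-0.001  0.     0.007]
```

```bash
python3 -m creep '[{"dx":-0.002,"dy":0,"dz":-0.05,"rx":0,"ry":0,"rz":0.007,"gripper":0.25},{"dx":-0.004,"dy":0,"dz":-0.1,"rx":0,"ry":0,"rz":0.007,"gripper":0.25},{"dx":-0.006,"dy":0,"dz":-0.15,"rx":0,"ry":0,"rz":0.007,"gripper":0.25},{"dx":-0.007,"dy":0,"dz":-0.185,"rx":0,"ry":0,"rz":0.007,"gripper":0.25},{"dx":-0.007,"dy":0,"dz":-0.185,"rx":0,"ry":0,"rz":0.007,"gripper":0.25},{"dx":-0.007,"dy":0.04,"dz":-0.185,"rx":0,"ry":0,"rz":0.007,"gripper":0.25},{"dx":-0.007,"dy":0.07,"dz":-0.185,"rx":0,"ry":0,"rz":0.007,"gripper":0.25},{"dx":-0.007,"dy":0.07,"dz":-0.185,"rx":0,"ry":0,"rz":0.007,"gripper":0.25}]' 15
python3 -c "
from h import *
delta((.5425,.009,.137,7))
for n in('side','top'):
  p,d=read_camera(n);np.savez(n+'11.npz',p=p,d=d); crop(n,p,*((200,320,110,250) if n=='side' else (180,380,120,230)),4,n+'11')"
```

```text
time: 18.7
tool_pos: [0.54, 0.0099, 0.1671]
tool_rot: [-1.569, 0.01, 0.123]
contact_force: [-0.4, -0.1, 1.2]
opening: 0.0228
t 18.7 pos [0.54   0.0099 0.1671] rpy [-1.569  0.01   0.123] F [-0.4 -0.1  1.2] open 0.0228 q [-0.12  0.45  1.59 -0.    1.12 -0.25]
dxyz [ 0.0027  0.0301 -0.0013] rxyz [-0.002  0.001 -0.01 ]
```

View pics/side11.png

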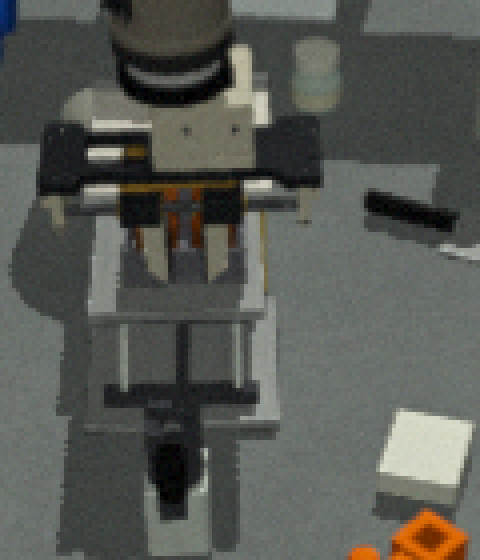

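View pics/top11.png

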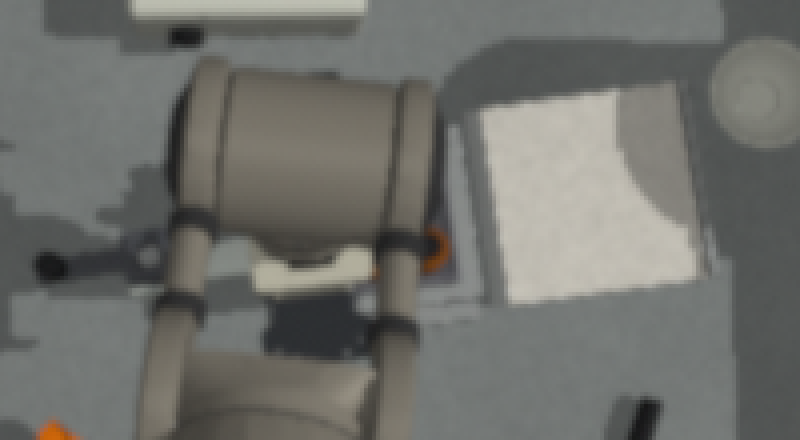

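```bash
python3 -m creep '[{"dx":0.001,"dy":0.015,"dz":0,"rx":0,"ry":0,"rz":-0.008,"gripper":0.25},{"dx":0.002,"dy":0.03,"dz":0,"rx":0,"ry":0,"rz":-0.008,"gripper":0.25},{"dx":0.002,"dy":0.03,"dz":0,"rx":0,"ry":0,"rz":-0.008,"gripper":0.25},{"dx":0.002,"dy":0.03,"dz":-0.01,"rx":0,"ry":0,"rz":-0.008,"gripper":0.25},{"dx":0.002,"dy":0.03,"dz":-0.02,"rx":0,"ry":0,"rz":-0.008,"gripper":0.25},{"dx":0.002,"dy":0.03,"dz":-0.028,"rx":0,"ry":0,"rz":-0.008,"gripper":0.25},{"dx":0.002,"dy":0.03,"dz":-0.036,"rx":0,"ry":0,"rz":-0.008,"gripper":0.25},{"dx":0.002,"dy":0.03,"dz":-0.044,"rx":0,"ry":0,"rz":-0.008,"gripper":0.25}]' 15
python3 -c "
from h import *
delta()
for n in('side',):
  p,d=read_camera(n);np.savez(n+'12.npz',p=p,d=d); crop(n,p,200,320,110,250,4,n+'12')"
```

```text
time: 19.8
tool_pos: [0.5493, -0.035, 0.1402]
tool_rot: [-1.57, -0.004, 0.122]
contact_force: [-0.0, 4.5, 3.9]
opening: 0.023
t 19.8 pos [ 0.5493 -0.035   0.1402] rpy [-1.57  -0.004  0.122] F [-0.   4.5  3.9] open 0.023 q [-0.2   0.49  1.6   0.    1.05 -0.33]
```

View pics/side12.png

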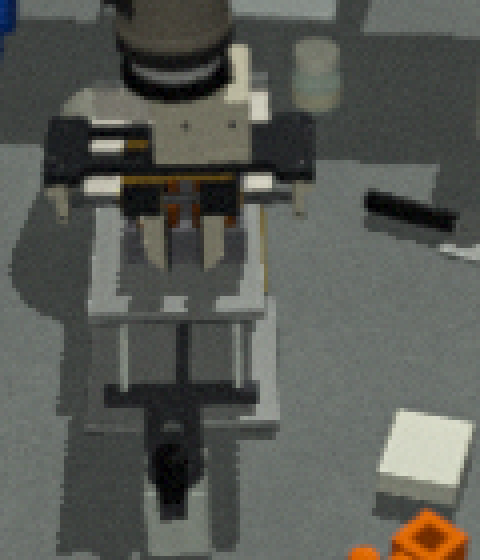

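```bash
python3 -m creep '[{"dx":0,"dy":0,"dz":-0.009,"rx":0,"ry":0,"rz":0,"gripper":0.25},{"dx":0,"dy":0,"dz":-0.018,"rx":0,"ry":0,"rz":0,"gripper":0.25},{"dx":0,"dy":0,"dz":-0.027,"rx":0,"ry":0,"rz":0,"gripper":0.25},{"dx":0,"dy":0,"dz":-0.036,"rx":0,"ry":0,"rz":0,"gripper":0.25},{"dx":0,"dy":0,"dz":-0.045,"rx":0,"ry":0,"rz":0,"gripper":0.25},{"dx":0,"dy":0,"dz":-0.054,"rx":0,"ry":0,"rz":0,"gripper":0.25},{"dx":0,"dy":0,"dz":-0.063,"rx":0,"ry":0,"rz":0,"gripper":0.25},{"dx":0,"dy":0,"dz":-0.07,"rx":0,"ry":0,"rz":0,"gripper":0.25}]' 15
python3 -c "
from h import *
delta()
for n in('side','top'):
  p,d=read_camera(n);np.savez(n+'13.npz',p=p,d=d); crop(n,p,*((200,320,110,250) if n=='side' else (180,380,120,230)),4,n+'13')"
```

```text
time: 20.85
tool_pos: [0.5576, -0.1048, 0.1397]
tool_rot: [-1.571, -0.004, 0.122]
contact_force: [-0.6, 2.8, 1.9]
opening: 0.0228
t 20.85 pos [ 0.5576 -0.1048  0.1397] rpy [-1.571 -0.004  0.122] F [-0.6  2.8  1.9] open 0.0228 q [-0.32  0.52  1.55  0.    1.07 -0.44]
```

View pics/top13.png

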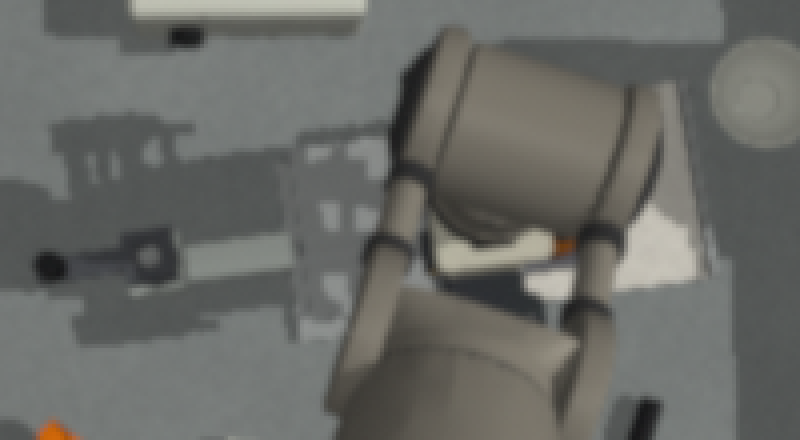

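View pics/side13.png

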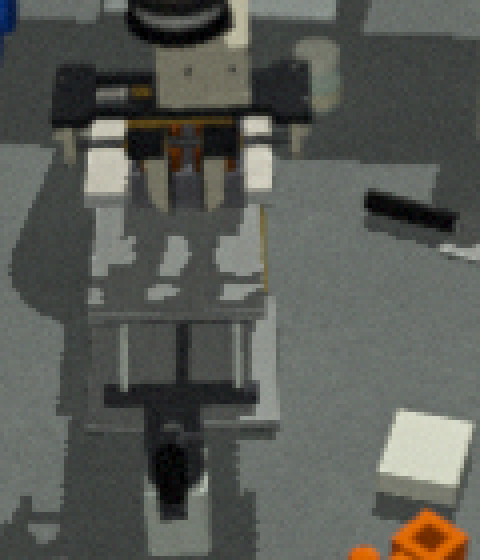

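```bash
python3 -m creep '[{"dx":0,"dy":0,"dz":-0.009,"rx":0,"ry":0,"rz":0,"gripper":0.25},{"dx":0,"dy":0,"dz":-0.018,"rx":0,"ry":0,"rz":0,"gripper":0.25},{"dx":0,"dy":0,"dz":-0.027,"rx":0,"ry":0,"rz":0,"gripper":0.25},{"dx":0,"dy":0,"dz":-0.036,"rx":0,"ry":0,"rz":0,"gripper":0.25},{"dx":0,"dy":0,"dz":-0.045,"rx":0,"ry":0,"rz":0,"gripper":0.25},{"dx":0,"dy":0,"dz":-0.052,"rx":0,"ry":0,"rz":0,"gripper":0.25},{"dx":0,"dy":0,"dz":-0.057,"rx":0,"ry":0,"rz":0,"gripper":0.25},{"dx":0,"dy":0,"dz":-0.057,"rx":0,"ry":0,"rz":0,"gripper":0.25},{"dx":0,"dy":0,"dz":-0.03,"rx":0,"ry":0,"rz":0,"gripper":0.25},{"dx":0,"dy":-0.05,"dz":-0.01,"rx":0,"ry":0,"rz":0,"gripper":0.25},{"dx":-0.1,"dy":-0.1,"dz":0.03,"rx":0,"ry":0,"rz":0,"gripper":0.25},{"dx":-0.1,"dy":-0.12,"dz":0.06,"rx":0,"ry":0,"rz":0,"gripper":0.25},{"dx":-0.15,"dy":-0.12,"dz":0.1,"rx":0,"ry":0,"rz":0,"gripper":0.25},{"dx":-0.15,"dy":-0.12,"dz":0.15,"rx":0,"ry":0,"rz":0,"gripper":0.25},{"dx":-0.15,"dy":-0.12,"dz":0.2,"rx":0,"ry":0,"rz":0,"gripper":0.25},{"dx":-0.15,"dy":-0.12,"dz":0.25,"rx":0,"ry":0,"rz":0,"gripper":0.25},{"dx":-0.15,"dy":-0.12,"dz":0.3,"rx":0,"ry":0,"rz":0,"gripper":0.25},{"dx":-0.15,"dy":-0.12,"dz":0.3,"rx":0,"ry":0,"rz":0,"gripper":0.25}]' 15
python3 -c "
from h import *
delta()
for n in('side','top'):
  p,d=read_camera(n);np.savez(n+'14.npz',p=p.astype(float),d=d); cv2.imwrite(f'pics/{n}14.png',cv2.resize(p[:,:,::-1],(800,600)))"
python3 lev.py 14
```

```text
time: 23.2
tool_pos: [0.3714, 0.1778, 0.2599]
tool_rot: [-1.57, -0.006, 0.127]
contact_force: [0.0, -0.1, 0.4]
opening: 0.023
t 23.2 pos [0.3714 0.1778 0.2599] rpy [-1.57  -0.006  0.127] F [ 0.  -0.1  0.4] open 0.023 q [ 0.26  0.11  1.78 -0.    1.24  0.13]
top deck 892 med 112.64 sd 3.73 se 0.16
top plate+x 144 med 112.01 sd 1.85 se 0.19
top plate-x 146 med 111.88 sd 2.06 se 0.21
top plate+y 160 med 111.93 sd 2.21 se 0.22
side deck 428 med 112.86 sd 3.72 se 0.22
side plate+x 89 med 112.31 sd 1.64 se 0.22
side plate-x 89 med 112.17 sd 1.5 se 0.2
side plate+y 127 med 112.04 sd 7.31 se 0.81
```

View pics/top14.png

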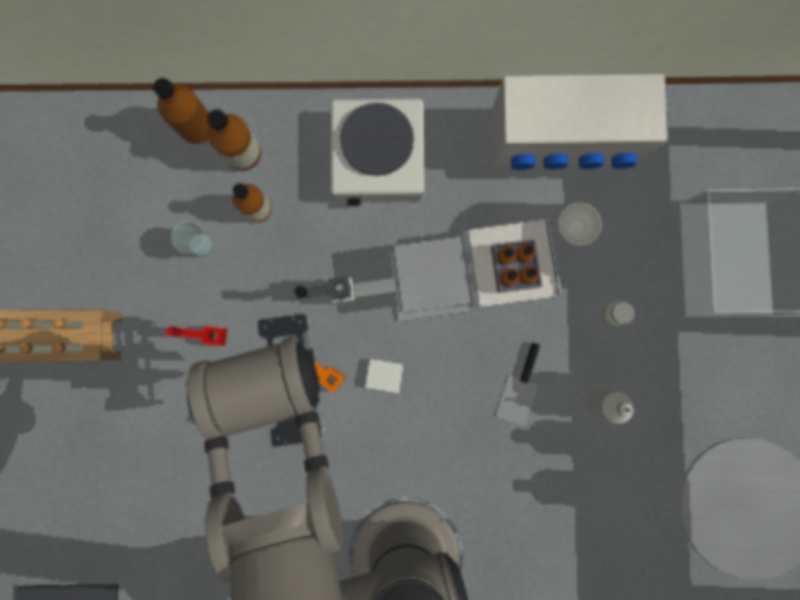

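View pics/side14.png

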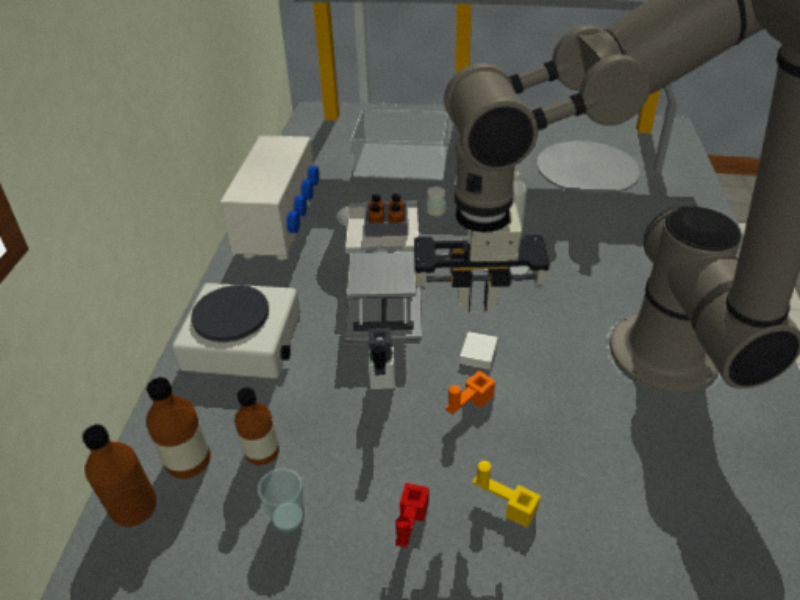

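```bash
python3 - <<'E'
from h import *
for n in("top","side"):
    P=cloud(n,np.load(n+"14.npz")['d'])
    m=(P[...,2]>.125)&(P[...,2]<.19)&(abs(P[...,0]-.575)<.08)&(P[...,1]<-.13)&(P[...,1]>-.27)
    r=cv2.minAreaRect((P[m][:,:2]*1e3).astype(np.float32)); c=np.array(r[0])/1e3-[.579,-.2115]; a=.122
    print(n,r,"in deck frame",c@[np.cos(a),np.sin(a)],c@[-np.sin(a),np.cos(a)])
    h=np.hypot(P[...,0]-.535,P[...,1]-.123)<.022; h&=P[...,2]>.09
    print("hub top z",np.median(P[...,2][h]),h.sum(), "ztop bottles",np.nanpercentile(P[...,2][m],97))
E
```

```text
top ((568.9708862304688, -212.83828735351562), (90.53901672363281, 81.04600524902344), 7.096616744995117) in deck frame -0.010117435970654155 -0.00010782125251309359
hub top z 0.1133909983952407 162 ztop bottles 0.1756567379868021
side ((569.0636596679688, -211.02032470703125), (87.67793273925781, 89.47801208496094), 6.02562141418457) in deck frame -0.0098041104356113 0.0016853385852615937
hub top z 0.11379512805334463 136 ztop bottles 0.17517064338527388
```

All the checks pass: the carrier is centred on the deck, the plate is level and the crank is seated. Handing in.

```bash
python3 -c "
from cell import robot,status
print(robot.hand_in()); print(status.observe()['time'])"
```

```text
the job is handed in; nothing more can be done
None
the job is handed in; nothing more can be done
```

The carrier now stands wholly on the deck, the plate is level with it, and the crank is still on the shaft. I handed the job in at about 23 s; the hand-in gives no verdict.

I gripped the dark crank by its hub and seated it on the shaft. I then held the grip and wound it clockwise for about 1¾ turns, let go, and pushed the carrier across with the fingers low on its wall.

My last checks, taken from the camera depth just before hand-in:

| Check | Measured | Limit |
|---|---|---|
| Carrier x from deck centre | -10 mm | ±32 mm |
| Carrier y from deck centre | 0 to +2 mm | -42 to +37 mm |
| Plate height against deck (read before the push) | 0.1 to 0.3 mm above | ±4 mm |
| Crank hub top above bench | 113 to 114 mm (115 mm when fully seated) | within 12 mm of fully fitted |

- **Plate after the push:** the plate still read 112 mm. The deck reading at that point (112.6 to 112.9 mm) was partly blocked by the carrier, so I relied on the reading from before the push.
- **Bystanders:** those visible in the last pictures looked unmoved. I judged that by eye and did not measure it.
- **Arm at hand-in:** it was clear of everything, reading about 0 N.
- **Disagreements:** the two cameras differed by 2 to 6 mm on some early positions. I settled those by contact when gripping the crank and by pushing forces when seating and winding it.

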